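# Fill a round tub with wire bobbins from a leaning spindle rack

## Task

Slide the three small wire bobbins off the leaning spindles of the rack, one at a time, and set them gently into the three empty places of the round steel tub, so that all seven small bobbins stand in it hub tube up and flat on its floor, one in the middle and six round it. Do not drop them or take out the bobbins already there, leave the wide bobbin on its spindle and leave the tools and other things on the bench where they lie.

Things in the scene. Friction and masses are not known exactly. Their poses are not given: they have to be found in the camera images.
- bobbin_a: Small wire bobbin, diameter 40 mm, wound body 26 mm high (lower edge chamfered), grey hub tube 16 mm thick standing 28 mm out of its top; 10 mm bore right through; 0.09 kg. Origin: centre of underside; z along its axis to the hub tube. Starts on one of the rack's leaning spindles (any of the four). Grip it by the hub tube, along its axis; in the tub only the hub tubes leave room for fingers.
- bobbin_b: Small wire bobbin, diameter 40 mm, wound body 26 mm high (lower edge chamfered), grey hub tube 16 mm thick standing 28 mm out of its top; 10 mm bore right through; 0.09 kg. Origin: centre of underside; z along its axis to the hub tube. Starts on one of the rack's leaning spindles (any of the four). Grip it by the hub tube, along its axis; in the tub only the hub tubes leave room for fingers.
- bobbin_c: Small wire bobbin, diameter 40 mm, wound body 26 mm high (lower edge chamfered), grey hub tube 16 mm thick standing 28 mm out of its top; 10 mm bore right through; 0.09 kg. Origin: centre of underside; z along its axis to the hub tube. Starts on one of the rack's leaning spindles (any of the four). Grip it by the hub tube, along its axis; in the tub only the hub tubes leave room for fingers.
- wide_bobbin: Wide bobbin, wound body 54 mm in diameter, 0.15 kg, else shaped like the small ones (same heights, hub tube, origin and axis). Starts on one of the four spindles and stays there; it does not belong in the tub.
- packed_0: Small wire bobbin, diameter 40 mm, wound body 26 mm high (lower edge chamfered), grey hub tube 16 mm thick standing 28 mm out of its top; 10 mm bore right through; 0.09 kg. Origin: centre of underside; z along its axis to the hub tube. Starts in the tub, hub tube up, in the middle; may be nudged.
- packed_1: Small wire bobbin, diameter 40 mm, wound body 26 mm high (lower edge chamfered), grey hub tube 16 mm thick standing 28 mm out of its top; 10 mm bore right through; 0.09 kg. Origin: centre of underside; z along its axis to the hub tube. Starts in the tub, hub tube up, at the wall; may be nudged.
- packed_2: Small wire bobbin, diameter 40 mm, wound body 26 mm high (lower edge chamfered), grey hub tube 16 mm thick standing 28 mm out of its top; 10 mm bore right through; 0.09 kg. Origin: centre of underside; z along its axis to the hub tube. Starts in the tub, hub tube up, at the wall, next to packed_1; may be nudged.
- packed_3: Small wire bobbin, diameter 40 mm, wound body 26 mm high (lower edge chamfered), grey hub tube 16 mm thick standing 28 mm out of its top; 10 mm bore right through; 0.09 kg. Origin: centre of underside; z along its axis to the hub tube. Starts in the tub, hub tube up, at the wall, opposite packed_1; may be nudged.
- tub: Round open steel tub, fixed; outside diameter 140 mm, inside 132 mm, 30 mm high, floor 4 mm above its origin (centre of underside, on the bench; z up, any yaw). Seven small bobbins fit only as one in the middle and six round it, 60 degrees apart, about 43 mm from the middle; four places are filled. Bodies stand level with the rim, hub tubes above it, 27 mm apart.
- place_0 (a point): Centre, on the tub's floor, of an empty place: 43 mm from the tub's axis, 120 degrees counterclockwise from the tub's x axis. 2 to 3 mm of room all round. Fingers that close at right angles to the line from the tub's middle to here pass between the neighbouring hub tubes.
- place_1 (a point): Centre, on the tub's floor, of an empty place: 43 mm from the tub's axis, 240 degrees counterclockwise from the tub's x axis. 2 to 3 mm of room all round. Fingers that close at right angles to the line from the tub's middle to here pass between the neighbouring hub tubes.
- place_2 (a point): Centre, on the tub's floor, of an empty place: 43 mm from the tub's axis, 300 degrees counterclockwise from the tub's x axis. 2 to 3 mm of room all round. Fingers that close at right angles to the line from the tub's middle to here pass between the neighbouring hub tubes.
- rack: Fixed aluminium rack, 276 mm along its y, 72 mm along x. Four spindles 6 mm thick, 42 mm long in a row at y = -102, -34, 34, 102 mm stand on its sloping deck, feet at x = 0, 48 mm above the bench, leaning 30 degrees from vertical toward its -x (the robot's side). A bobbin sits on the deck and slides off along the spindle in 42 mm. Origin: centre of underside; x away from robot at yaw 0.
- screwdriver: Small screwdriver, 140 mm long, lying to the right, in front of the rack; a bystander. Origin: centre of its underside.
- side_cutters: Side cutters, 144 mm long and 14 mm high, lying in front of the rack; a bystander. Origin: centre of its underside.
- tape_roll: Roll of tape, 62 mm across and 19 mm high, lying behind the tub; a bystander. Origin: centre of its underside.
- dust_cap: Dust cap, 32 x 37 mm and 14 mm high, lying between rack, tub and robot; a bystander. Origin: centre of its underside.
Things that resemble listed ones, but are neither listed nor needed, are in the scene too. What is shaped like the packed_0 but blue is not meant.

How it is judged (in metres and radians):
On the way, in this order (a step that is already met when the one before it is completed fails the run):
1. one of the three small bobbins from the rack stands in the tub, let go ((((horizontal distance between bobbin_a and tub below 0.049 m and z of bobbin_a in the frame of tub between 0.001 and 0.008 m and angle between bobbin_a's own z axis and vertical below 0.1 rad) and contact force between the fingers and bobbin_a below 0.05 N and linear speed of bobbin_a below 0.03 m/s) or ((horizontal distance between bobbin_b and tub below 0.049 m and z of bobbin_b in the frame of tub between 0.001 and 0.008 m and angle between bobbin_b's own z axis and vertical below 0.1 rad) and contact force between the fingers and bobbin_b below 0.05 N and linear speed of bobbin_b below 0.03 m/s) or ((horizontal distance between bobbin_c and tub below 0.049 m and z of bobbin_c in the frame of tub between 0.001 and 0.008 m and angle between bobbin_c's own z axis and vertical below 0.1 rad) and contact force between the fingers and bobbin_c below 0.05 N and linear speed of bobbin_c below 0.03 m/s))), for 0.2 s.
2. two of them stand in the tub, let go (((((horizontal distance between bobbin_a and tub below 0.049 m and z of bobbin_a in the frame of tub between 0.001 and 0.008 m and angle between bobbin_a's own z axis and vertical below 0.1 rad) and contact force between the fingers and bobbin_a below 0.05 N and linear speed of bobbin_a below 0.03 m/s) and ((horizontal distance between bobbin_b and tub below 0.049 m and z of bobbin_b in the frame of tub between 0.001 and 0.008 m and angle between bobbin_b's own z axis and vertical below 0.1 rad) and contact force between the fingers and bobbin_b below 0.05 N and linear speed of bobbin_b below 0.03 m/s)) or (((horizontal distance between bobbin_a and tub below 0.049 m and z of bobbin_a in the frame of tub between 0.001 and 0.008 m and angle between bobbin_a's own z axis and vertical below 0.1 rad) and contact force between the fingers and bobbin_a below 0.05 N and linear speed of bobbin_a below 0.03 m/s) and ((horizontal distance between bobbin_c and tub below 0.049 m and z of bobbin_c in the frame of tub between 0.001 and 0.008 m and angle between bobbin_c's own z axis and vertical below 0.1 rad) and contact force between the fingers and bobbin_c below 0.05 N and linear speed of bobbin_c below 0.03 m/s)) or (((horizontal distance between bobbin_b and tub below 0.049 m and z of bobbin_b in the frame of tub between 0.001 and 0.008 m and angle between bobbin_b's own z axis and vertical below 0.1 rad) and contact force between the fingers and bobbin_b below 0.05 N and linear speed of bobbin_b below 0.03 m/s) and ((horizontal distance between bobbin_c and tub below 0.049 m and z of bobbin_c in the frame of tub between 0.001 and 0.008 m and angle between bobbin_c's own z axis and vertical below 0.1 rad) and contact force between the fingers and bobbin_c below 0.05 N and linear speed of bobbin_c below 0.03 m/s)))), for 0.2 s.
At the end, for the whole second after the job is handed in: All seven small bobbins stand in the tub: each with its underside within 4 mm of the tub's floor, upright to 0.1 rad with the hub tube up, its axis within 49 mm of the tub's axis, at rest; the wide bobbin is within 15 mm of where it started, on its spindle (horizontal distance between each of bobbin_a, bobbin_b, bobbin_c, packed_0, packed_1, packed_2, packed_3 and tub below 0.049 m and z of bobbin_a in the frame of tub between 0.001 and 0.008 m and angle between each of bobbin_a, bobbin_b, bobbin_c, packed_0, packed_1, packed_2, packed_3's own z axis and vertical below 0.1 rad and linear speed of each of bobbin_a, bobbin_b, bobbin_c, packed_0, packed_1, packed_2, packed_3 below 0.03 m/s and z of bobbin_b in the frame of tub between 0.001 and 0.008 m and z of bobbin_c in the frame of tub between 0.001 and 0.008 m and z of packed_0 in the frame of tub between 0.001 and 0.008 m and z of packed_1 in the frame of tub between 0.001 and 0.008 m and z of packed_2 in the frame of tub between 0.001 and 0.008 m and z of packed_3 in the frame of tub between 0.001 and 0.008 m and distance of wide_bobbin from where it was at the start of the episode below 0.015 m); the robot touches nothing.
It fails at once if a bobbin was dropped (moved faster than 0.75 m/s, a free fall of about 3 cm, with no finger touching it) ((linear speed of bobbin_a above 0.75 m/s and contact force between the fingers and bobbin_a below 0.01 N) or (linear speed of bobbin_b above 0.75 m/s and contact force between the fingers and bobbin_b below 0.01 N) or (linear speed of bobbin_c above 0.75 m/s and contact force between the fingers and bobbin_c below 0.01 N)).
It fails at once if a bobbin that was already packed was lifted out of the tub or tipped over ((z of packed_0 in the frame of tub above 0.025 m or angle between packed_0's own z axis and vertical above 0.6 rad) or (z of packed_1 in the frame of tub above 0.025 m or angle between packed_1's own z axis and vertical above 0.6 rad) or (z of packed_2 in the frame of tub above 0.025 m or angle between packed_2's own z axis and vertical above 0.6 rad) or (z of packed_3 in the frame of tub above 0.025 m or angle between packed_3's own z axis and vertical above 0.6 rad)).
It fails at once if the wide bobbin was moved more than 30 mm (distance of wide_bobbin from where it was at the start of the episode above 0.03 m).
It fails at once if a thing lying on the bench was moved more than 30 mm (distance of any of screwdriver, side_cutters, tape_roll, dust_cap from where it was at the start of the episode above 0.03 m).
It also fails if it takes over 70 s, if anything falls off the work surface, if the arm or the gripper's body presses on something with over 40 N, if the wrist force passes 120 N, or if a joint passes its speed limit or range.

## Robot

A 6-joint arm with a two-finger parallel gripper is mounted at the origin on a cart in front of the work surface, level with it; the furniture and walls round the work are solid. World frame = base frame: x ahead of the robot, y to its left, z up, the work surface at z = 0. Lengths are in mm, angles in rad, forces in N, time in s.
With the tool pointing down it reaches from about 350 to 875 mm from the base axis. Payload 4.2 kg.
Tool frame: the origin (TCP) lies at the very end of the fingers, on their centre line; the grasp point (between the pads) lies 19 mm behind it (arm.grip_point_offset is the distance from the TCP to the grasp point, in mm); z points along the fingers, y is the direction in which the jaws open and shut (so a half turn about z gives the same grasp; the last joint's range is limited). The gripper opens to 85 mm and grips with 20 to 120 N. Pads are 22 mm wide; open, the fingers measure 114 mm over their backs; the gripper's body (76 mm by 85 mm) begins 54 mm behind the grasp point. The pads swing forward as they close: fully open they stand 13 mm farther back than shut.
Start: joints at [1.573, 0.385, 0.008, 0, -1.194, -0.259], TCP at [158.71, 604.492, 231.312] pointing down, gripper open.
Joint ranges: [-3.14, 3.14], [-1.21, 2.06], [-1.07, 1.41], [-3.16, 2.05], [-2.99, -0.16], [-3.1, 3.1]. Speed limits (rad/s): [2.79, 2.79, 3.14, 3.14, 3.14, 3.14].

## Interface

Orientations are given as a unit quaternion [x, y, z, w].
In Python, from bench import arm gives the robot as it stands.
- The arm moves only by the tool drive_tool, never from a script. Its argument "steps" is a list of rows, each a list of 5 numbers: the shift along the tool's x, y, z in m, then the turn about the tool's z in degrees, then the finger opening in m, from 0 to 0.0854. A call has 1 to 20 rows; each row shifts and turns the commanded pose from where the row before left it, along the tool's axes as they then stand; what a row does not reach is not made up. A row lasts 1/10 s, in which the tool goes at most 50 mm and 8.59 degrees, less where a joint would pass 70% of its speed; a pose out of reach is approached as far as the arm can. A call is refused whole if a number of a shift passes 0.05 or a number of a turn 8.59, either way. A call with a gripper value outside its range is refused whole. The fingers move at their own pace and stop on an object; the grip force is fixed at half the most. Time passes only in rows, so rows that do not move let the fingers close. It gives the time, the measured TCP pose, the force and the opening at its end, in the units of the state.
- arm.read_state(): the state, without advancing time (a new reading comes with each control period).
- arm.get_image(name): name is "side" or "top" or "wrist"; returns (picture, depth): 480x640x3 uint8, blue, green, red; 480x640 float32, mm along the optical axis (not along the pixel's ray), 0 where there is no reading.
- arm.camera_params(name): a dict with "K" (3x3 intrinsics, pixels), "dist" ([k1, k2, p1, p2, k3] as OpenCV has them; the pictures are not rectified), "world_to_cam" (4x4, takes a point from world to camera coordinates); the wrist camera has in their place "mount" (4x4, takes a point from camera to tool coordinates, whose origin is the TCP and whose axes are the flange's). Camera axes: x right, y up, looking along -z (the intrinsics and any distortion apply to the point x, -y, -z); pixel columns grow to the right and rows downward; lengths in mm; the calibration is good to about 2 mm. A picture is of the moment at which its call begins: read the wrist's pose just before it. camera_params takes no time and is no camera call.
- arm.job_done(): hands the job in, once; it reports no verdict.
The state is a dict: "clock": time; "joints": joint angles; "joint_vel": joint speeds; "joint_efforts": joint torques, N m; "position": TCP position; "ee_rot": TCP orientation; "contact_force": force on the tool from outside, world axes, zero at the start; "wrist_torque": the same for the moment, N m; "gripper_width": finger opening in mm.
Only numpy, scipy, OpenCV 4.12 (cv2) and the standard library are available. Lean on these libraries where they do the work, as an engineer would, in place of code of your own. Each camera call takes 0.05 s, during which the arm holds its last target.

## Working session

There is one attempt and no reset: what is moved stays moved. The work goes in short steps, Python scripts to look and compute and a tool call to move; the robot and the scene stay as the last step left them, time stands still between calls to the robot, and variables do not carry over. Pictures are saved under pics/ and viewed, and the job is handed in when it is done.

Besides the shell and the picture viewer there is one more tool, called in YAML: its name, and indented under it one key for each argument. drive_tool: Moves the arm, as the interface text tells. Its arguments: {"type":"object","properties":{"steps":{"type":"array"}},"required":["steps"]}

```bash
ls; mkdir -p pics
python3 - <<'E'
from bench import arm
import cv2,numpy as np
s=arm.read_state();print({k:np.round(v,3) for k,v in s.items()})
print(arm.grip_point_offset)
for n in ["side","top","wrist"]:
    im,d=arm.get_image(n);cv2.imwrite(f"pics/{n}0.png",im);np.save(f"pics/{n}0.npy",d)
    p=arm.camera_params(n)
    for k,v in p.items():print(n,k,np.round(v,3).tolist())
E
```

```text
pics
{'clock': np.float64(0.0), 'joints': array([ 1.573e+00,  3.860e-01,  7.000e-03, -1.000e-03, -1.194e+00,
       -2.590e-01]), 'joint_vel': array([-0.002, -0.   ,  0.003, -0.   , -0.   ,  0.002]), 'joint_efforts': array([ 0.0000e+00, -3.9229e+01,  1.8840e+01,  4.1860e+00, -5.0000e-03,
       -0.0000e+00]), 'position': array([158.563, 603.964, 230.204]), 'ee_rot': array([ 0.992, -0.128, -0.   ,  0.001]), 'contact_force': array([ 0.825, -0.74 , -0.284]), 'wrist_torque': array([0.049, 0.003, 0.045]), 'gripper_width': np.float64(85.528)}
18.700000000000003
side K [[464.65, 0.0, 323.078], [0.0, 464.65, 245.904], [0.0, 0.0, 1.0]]
side dist [-0.098, 0.0, 0.0, 0.0, 0.0]
side world_to_cam [[-0.851, -0.525, 0.002, 461.768], [0.334, -0.539, 0.774, -247.597], [-0.405, 0.659, 0.634, -899.933], [0.0, 0.0, 0.0, 1.0]]
top K [[499.357, 0.0, 327.89], [0.0, 499.357, 235.418], [0.0, 0.0, 1.0]]
top dist [-0.02, 0.0, 0.0, 0.0, 0.0]
top world_to_cam [[0.025, -0.999, 0.023, -27.731], [0.999, 0.025, 0.023, -526.115], [-0.024, 0.023, 0.999, -1091.281], [0.0, 0.0, 0.0, 1.0]]
wrist K [[383.483, 0.0, 318.425], [0.0, 383.483, 241.102], [0.0, 0.0, 1.0]]
wrist dist [-0.029, 0.0, 0.0, 0.0, 0.0]
wrist mount [[-0.001, 0.962, 0.274, 69.117], [1.0, 0.001, -0.0, 0.457], [-0.0, 0.274, -0.962, -142.632], [0.0, 0.0, 0.0, 1.0]]
```

View pics/top0.png

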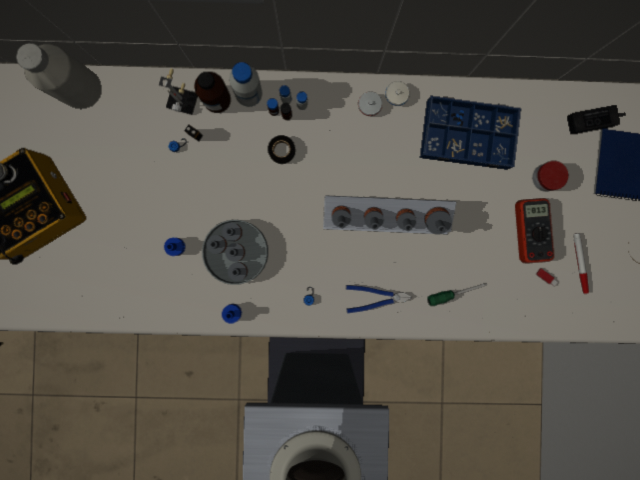

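View pics/side0.png

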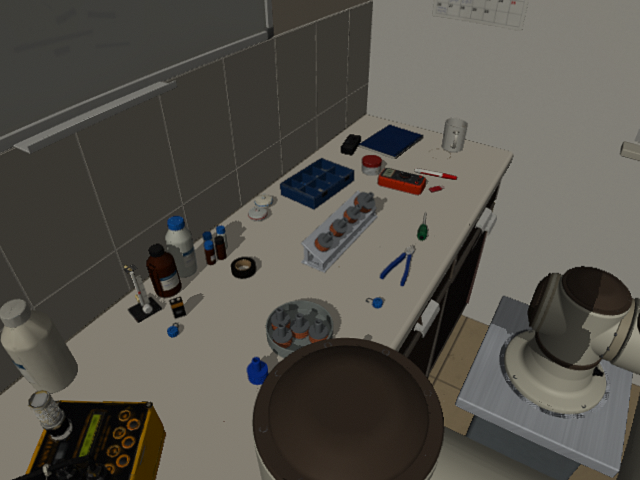

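View pics/wrist0.png

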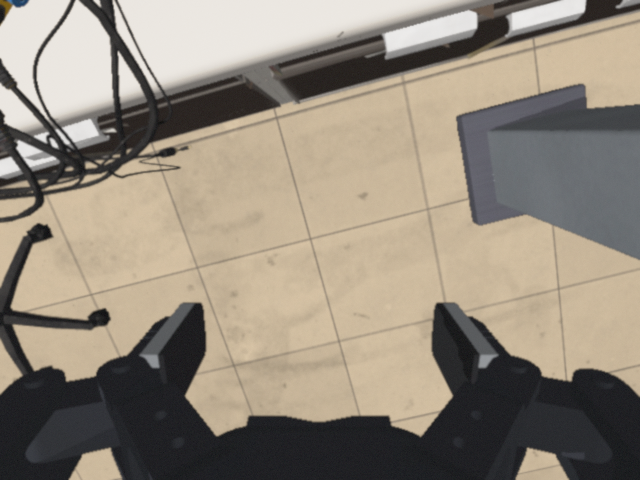

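```bash
cat > h.py <<'E'
from bench import arm
import cv2,numpy as np
from scipy.spatial.transform import Rotation as R
def wpose():
    s=arm.read_state();T=np.eye(4);T[:3,:3]=R.from_quat(s['ee_rot']).as_matrix();T[:3,3]=s['position'];return T
def c2w(n,T=None):
    p=arm.camera_params(n)
    return (T@np.array(p['mount'])) if n=='wrist' else np.linalg.inv(np.array(p['world_to_cam']))
def rays(n,uv,T=None):
    p=arm.camera_params(n);u=cv2.undistortPoints(np.float64(uv).reshape(-1,1,2),np.array(p['K']),np.array(p['dist'])).reshape(-1,2)
    M=c2w(n,T);d=np.c_[u[:,0],-u[:,1],-np.ones(len(u))]
    return M[:3,3],d@M[:3,:3].T   # d scaled so depth multiplies
def onplane(n,uv,z,T=None):
    o,d=rays(n,uv,T);return o+d*((z-o[2])/d[:,2])[:,None]
def cloud(n,dep,T=None):
    v,u=np.mgrid[0:480,0:640];o,d=rays(n,np.c_[u.ravel(),v.ravel()],T)
    P=o+d*dep.reshape(-1,1);return P.reshape(480,640,3)
def proj(n,P,T=None):
    p=arm.camera_params(n);W=np.linalg.inv(c2w(n,T));q=np.atleast_2d(P)@W[:3,:3].T+W[:3,3]
    q=q*[1,-1,-1];return cv2.projectPoints(q,np.zeros(3),np.zeros(3),np.array(p['K']),np.array(p['dist']))[0].reshape(-1,2)
E
python3 - <<'E'
from h import *
im=cv2.imread('pics/top0.png');d=np.load('pics/top0.npy')
a=cv2.resize(im[190:245,315:465],None,fx=5,fy=5,interpolation=2);b=cv2.resize(im[210:290,195:275],None,fx=5,fy=5,interpolation=2)
cv2.imwrite('pics/ca.png',cv2.convertScaleAbs(a,alpha=1.8));cv2.imwrite('pics/cb.png',cv2.convertScaleAbs(b,alpha=1.8))
P=cloud('top',d)
for uv in [(236,190),(390,280),(300,200),(500,300)]:print(uv,P[uv[1],uv[0]].round(1))
E
```

```text
(236, 190) [621.5 190.1   3.9]
(390, 280) [ 431.8 -154.     3.8]
(300, 200) [603.1  48.8   4.7]
(500, 300) [ 392.6 -402.1   -1.1]
```

View pics/ca.png

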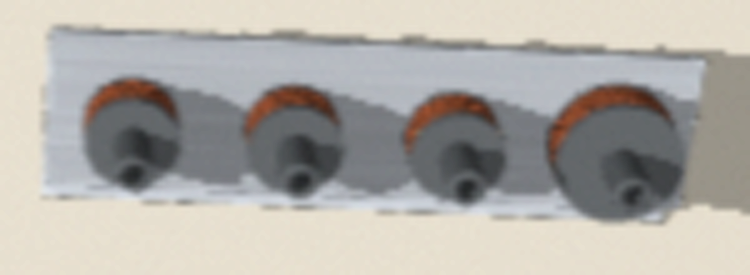

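View pics/cb.png

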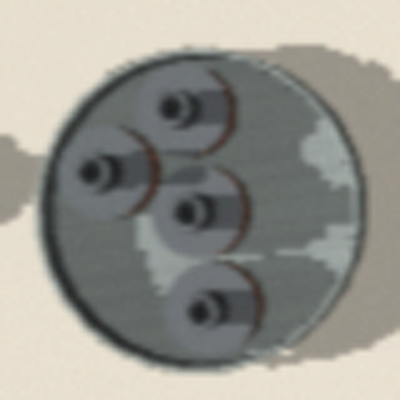

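The top view shows the candidates:
- Rack hub tops at about (342,225), (375,226) and (408,227), all small.
- (441,228) has the visibly larger flange, so it is the wide bobbin and stays.
- The blue lookalikes are at (174,246) and (231,313).
- The packed bobbins are at (231,231), (215,244), (234,252) and (237,272).

I choose the three small ones on the left of the rack.

Run:
```python
from h import *
uv=np.array([[341.6,224.8],[374.8,226.2],[408,227.4],[441.2,228.4]])
H=onplane('top',uv,94.8);print('hub tops',H.round(1))
dv=H[0]-H[3];yaw=np.arctan2(-dv[0],dv[1]);print('yaw deg',np.degrees(yaw),np.linalg.norm(dv))
im=cv2.imread('pics/top0.png')
c=np.array([[195+179/5,210+108/5],[195+99/5,210+173/5],[195+194/5,210+213/5],[195+208/5,210+312/5]])
T=onplane('top',c,58);print('packed 1,2,0,3',T.round(1))
# tub circle from crop extents: left42,right362,top50,bottom367 
e=np.array([[195+41/5,210+209/5],[195+364/5,210+209/5],[195+202/5,210+48/5],[195+202/5,210+368/5]])
E=onplane('top',e,30);print(E.round(1),'c',E.mean(0))
print(proj('top',[[500,60,0]]),np.array(arm.camera_params('wrist')['mount']).round(3)[:3,3])
```

```text
hub tops [[ 546.7  -39.7   94.8]
 [ 545.7 -107.1   94.8]
 [ 545.  -174.7   94.8]
 [ 544.7 -242.6   94.8]]
yaw deg -0.5779641886455861 202.95556566861893
packed 1,2,0,3 [[528.2 189.5  58. ]
 [500.3 222.   58. ]
 [484.6 182.   58. ]
 [443.5 175.   58. ]]
[[484.3 251.9  30. ]
 [487.7 114.   30. ]
 [555.  185.2  30. ]
 [418.  181.3  30. ]] c [486.23188547 183.11209711  30.        ]
[[293.78566043 246.6951435 ]] [  69.117    0.457 -142.632]
```

drive_tool:
  steps:
    - [0, 0, 0, -7.35, 0.05]
    - [0, 0, 0, -7.35, 0.05]
    - [0.03, 0.035, -0.002, 0, 0.05]
    - [0.03, 0.035, -0.002, 0, 0.05]
    - [0.03, 0.035, -0.002, 0, 0.05]
    - [0.03, 0.035, -0.002, 0, 0.05]
    - [0.03, 0.035, -0.002, 0, 0.05]
    - [0.03, 0.035, -0.002, 0, 0.05]
    - [0.03, 0.035, -0.002, 0, 0.05]
    - [0.03, 0.035, -0.002, 0, 0.05]
    - [0.03, 0.035, -0.002, 0, 0.05]
    - [0.03, 0.035, -0.002, 0, 0.05]
    - [0.03, 0.035, -0.002, 0, 0.05]
    - [0.03, 0.035, -0.002, 0, 0.05]
    - [0, 0, 0, 0, 0.05]
    - [0, 0, 0, 0, 0.05]

```text
clock: 1.75
position: [518.9, 183.3, 254.7]
ee_rot: [1.0, -0.001, -0.001, 0.0]
contact_force: [0.4, -0.1, -0.8]
gripper_width: 49.9
```

Run:
```python
from h import *
T=wpose();im,d=arm.get_image('wrist');cv2.imwrite('pics/w1.png',im);np.savez('pics/w1.npz',T=T,d=d);print(T.round(3))
im,d=arm.get_image('top');cv2.imwrite('pics/t1.png',im)
```

```text
[[ 1.00000e+00 -3.00000e-03 -1.00000e-03  5.18856e+02]
 [-3.00000e-03 -1.00000e+00 -0.00000e+00  1.83343e+02]
 [-1.00000e-03  0.00000e+00 -1.00000e+00  2.54739e+02]
 [ 0.00000e+00  0.00000e+00  0.00000e+00  1.00000e+00]]
```

View pics/w1.png

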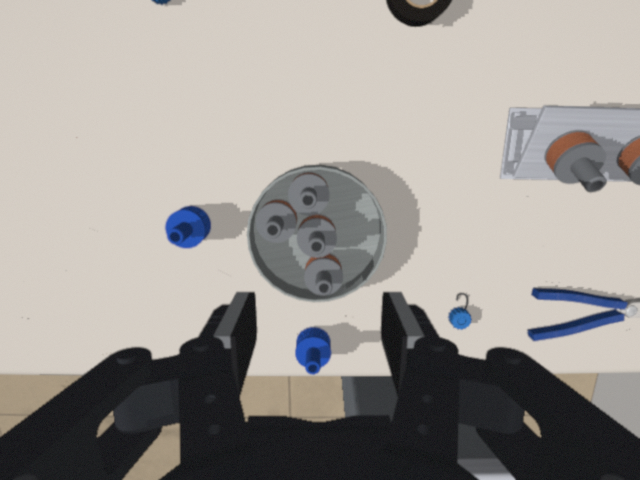

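Run:
```python
from h import *
im=cv2.imread('pics/w1.png')
b=cv2.resize(im[155:310,240:395],None,fx=5,fy=5,interpolation=2)[:775,:775]
b=cv2.resize(b,(595,595));cv2.imwrite('pics/cw1.png',cv2.convertScaleAbs(b,alpha=1.3))
z=np.load('pics/w1.npz');P=cloud('wrist',z['d'],z['T'])
for uv in [(100,300),(200,100),(430,200),(450,60),(316,240),(600,240)]:print(uv,P[uv[1],uv[0]].round(1))
```

```text
(100, 300) [405.  432.8  -1.4]
(200, 100) [6.188e+02 2.985e+02 2.000e-01]
(430, 200) [518.9  66.    0.8]
(450, 60) [ 6.544e+02  5.620e+01 -1.000e-01]
(316, 240) [492.4 185.2  59.1]
(600, 240) [ 4.744e+02 -1.252e+02  1.000e-01]
```

View pics/cw1.png

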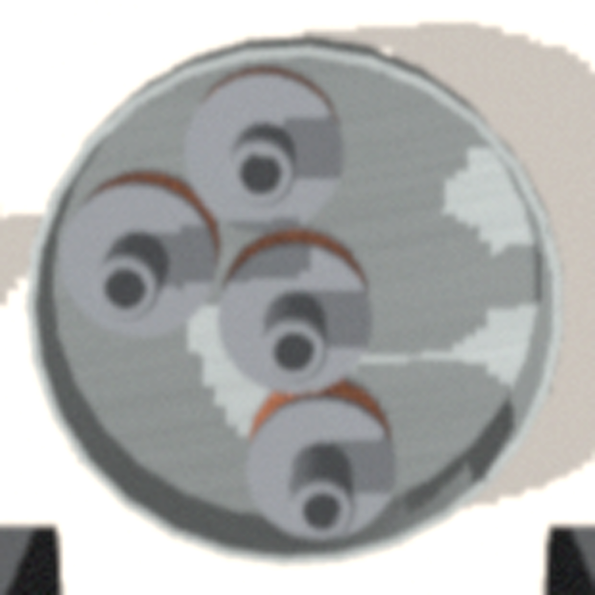

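Run:
```python
from h import *
z=np.load('pics/w1.npz');T=z['T'];s=155/595
f=lambda p:np.array(p)*s+[240,155]-0.4
H=onplane('wrist',f([(261,174),(126,287),(293,350),(321,508)]),58,T);print(H.round(1))
E=onplane('wrist',f([(30,300),(562,300),(297,45),(297,562)]),30,T);print(E.round(1),E.mean(0).round(1))
c=np.array([(E[2,0]+E[3,0])/2,(E[0,1]+E[1,1])/2,30]);print(c)
for k in range(4):
    v=H[k]-c;print(np.hypot(*v[:2]),np.degrees(np.arctan2(v[1],v[0])))
im=cv2.imread('pics/w1.png')[155:310,240:395];b=cv2.resize(im,(800,800),interpolation=2)[:,:];
t=np.linspace(0,2*np.pi,200)
for r in(66,70):
    q=(proj('wrist',np.c_[c[0]+r*np.cos(t),c[1]+r*np.sin(t),30+0*t],T)-[240,155]+.5)*800/155
    cv2.polylines(b,[np.int32(q)],True,(0,0,255) if r==70 else (0,255,0),1)
cv2.imwrite('pics/o1.png',cv2.resize(b,(600,600),interpolation=cv2.INTER_AREA))
```

```text
[[529.3 192.5  58. ]
 [502.3 224.9  58. ]
 [486.5 185.3  58. ]
 [445.5 178.6  58. ]]
[[491.9 253.3  30. ]
 [491.3 116.   30. ]
 [556.5 184.1  30. ]
 [418.  184.7  30. ]] [489.4 184.5  30. ]
[487.22250209 184.6244231   30.        ]
42.791858113164146 10.585834021064315
43.00458870035673 69.45734603657833
0.9635979244135604 136.9119260132928
42.122240619007556 -171.72700861772697
```

View pics/o1.png

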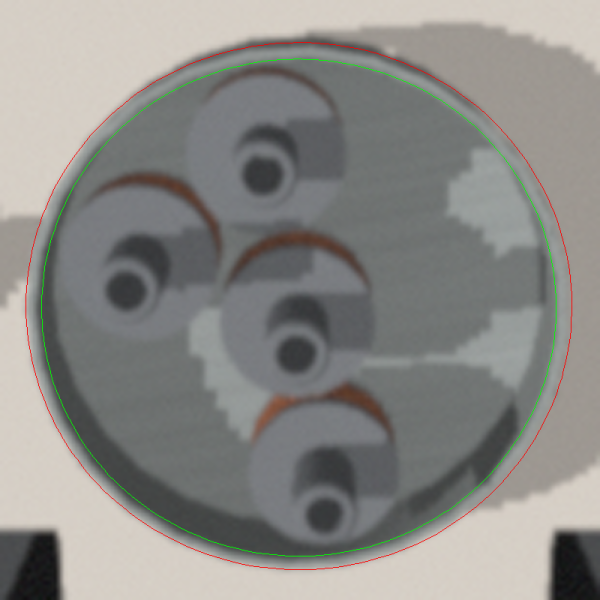

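drive_tool:
  steps:
    - [0.007, 0.048, 0.004, 0, 0.05]
    - [0.007, 0.048, 0.004, 0, 0.05]
    - [0.007, 0.048, 0.004, 0, 0.05]
    - [0.007, 0.048, 0.004, 0, 0.05]
    - [0.007, 0.048, 0.004, 0, 0.05]
    - [0.007, 0.048, 0.004, 0, 0.05]
    - [0, 0, 0, 0, 0.05]
    - [0, 0, 0, 0, 0.05]

```text
clock: 2.65
position: [560.3, -103.3, 231.0]
ee_rot: [1.0, -0.0, -0.0, -0.0]
contact_force: [-0.2, 0.7, -0.3]
gripper_width: 49.8
```

Run:
```python
from h import *
T=wpose();im,d=arm.get_image('wrist');cv2.imwrite('pics/w2.png',im);np.savez('pics/w2.npz',T=T,d=d);print(T.round(3))
```

```text
[[ 1.00000e+00 -1.00000e-03 -1.00000e-03  5.60296e+02]
 [-1.00000e-03 -1.00000e+00  0.00000e+00 -1.03304e+02]
 [-1.00000e-03 -0.00000e+00 -1.00000e+00  2.31008e+02]
 [ 0.00000e+00  0.00000e+00  0.00000e+00  1.00000e+00]]
```

View pics/w2.png

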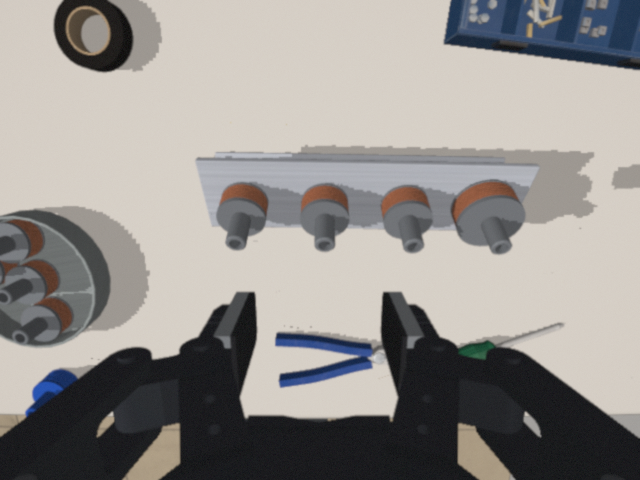

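Run:
```python
from h import *
z=np.load('pics/w2.npz');T=z['T']
im=cv2.imread('pics/w2.png')
b=cv2.resize(im[175:260,205:365],(800,425),interpolation=2);cv2.imwrite('pics/cw2.png',cv2.convertScaleAbs(b,alpha=1.4))
H=onplane('wrist',[(236,243),(324,244),(412,245),(499,247)],94.8,T);print(H.round(1))
P=cloud('wrist',z['d'],T)
for uv in [(236,243),(324,244),(237,247),(324,249),(412,245),(499,247),(280,190),(260,170)]:print(uv,P[uv[1],uv[0]].round(1))
```

```text
[[ 548.4  -41.2   94.8]
 [ 547.5 -107.9   94.8]
 [ 546.6 -174.7   94.8]
 [ 544.9 -241.7   94.8]]
(236, 243) [545.9 -39.3  86.3]
(324, 244) [ 544.7 -108.    85.3]
(237, 247) [543.6 -40.5  89.3]
(324, 249) [ 542.  -108.    89.7]
(412, 245) [ 543.7 -177.2   85. ]
(499, 247) [ 542.2 -246.    86. ]
(280, 190) [582.2 -71.4  51.5]
(260, 170) [600.  -56.9  62.6]
```

View pics/cw2.png

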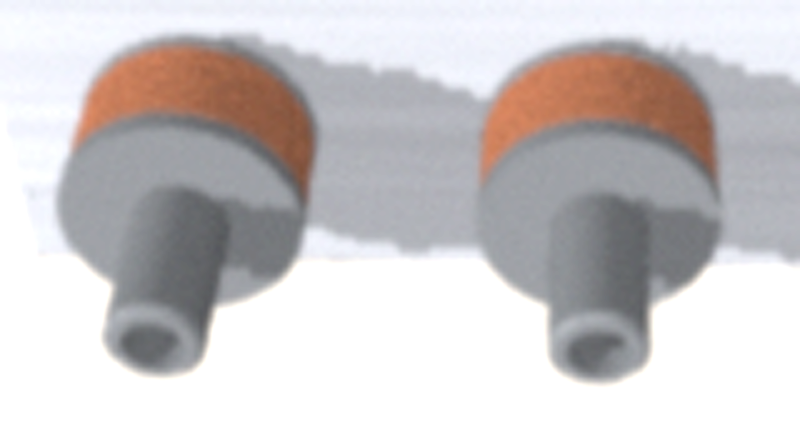

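drive_tool:
  steps:
    - [-0.0035, -0.0315, 0.02, 0, 0.04]
    - [-0.0035, -0.0315, 0.03, 0, 0.04]
    - [0, 0, 0.045, 0, 0.04]
    - [0, 0, 0.04, 0, 0.04]
    - [0, 0, 0.02, 0, 0.04]
    - [0, 0, 0, 0, 0.04]
    - [0, 0, 0, 0, 0.04]

```text
clock: 3.4
position: [554.2, -39.0, 77.2]
ee_rot: [1.0, 0.001, 0.001, 0.0]
contact_force: [0.7, -0.5, 1.3]
gripper_width: 40.1
```

Run:
```python
from h import *
T=wpose();im,d=arm.get_image('wrist');cv2.imwrite('pics/w3.png',im);np.savez('pics/w3.npz',T=T,d=d);print(T.round(3)[:3,3])
```

```text
[554.244 -38.993  77.186]
```

View pics/w3.png

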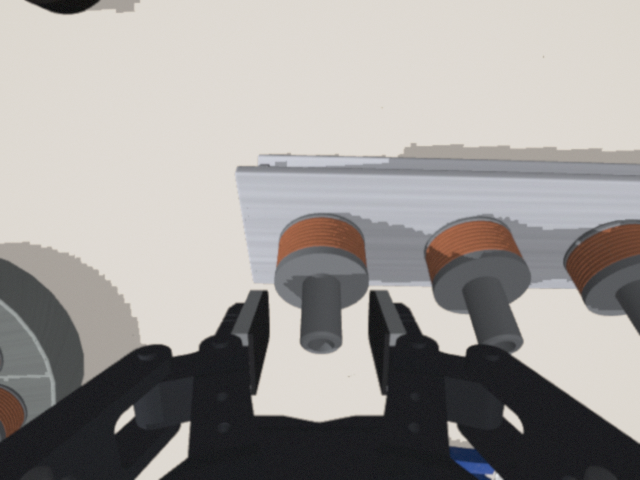

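drive_tool:
  steps:
    - [0, 0, 0, 0, 0.01]
    - [0, 0, 0, 0, 0.01]
    - [0, 0, 0, 0, 0.01]
    - [0, 0, 0, 0, 0.01]
    - [0, 0, 0, 0, 0.01]

```text
clock: 3.95
position: [554.6, -40.4, 78.0]
ee_rot: [1.0, 0.0, 0.002, -0.0]
contact_force: [-1.3, 1.6, 6.9]
gripper_width: 13.2
```

Run:
```python
from h import *
T=wpose();im,d=arm.get_image('wrist');cv2.imwrite('pics/w4.png',im);print(T.round(3)[:3,3], arm.read_state()['gripper_width'])
```

```text
[554.632 -40.382  77.998] 13.490709933580362
```

View pics/w4.png

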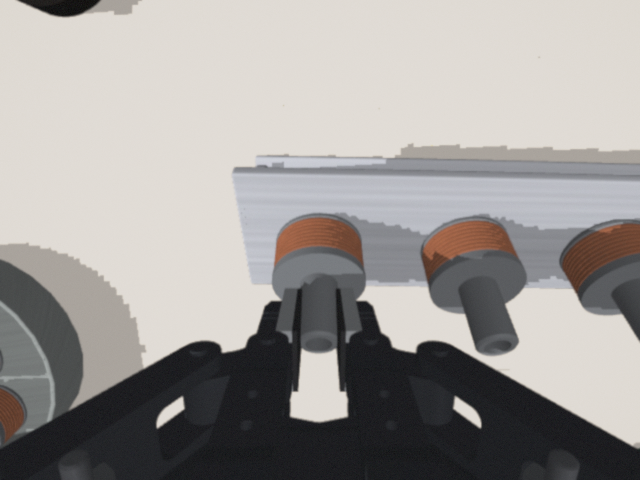

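drive_tool:
  steps:
    - [-0.0025, 0, -0.0043, 0, 0.01]
    - [-0.005, 0, -0.0087, 0, 0.01]
    - [-0.005, 0, -0.0087, 0, 0.01]
    - [-0.005, 0, -0.0087, 0, 0.01]
    - [-0.005, 0, -0.0087, 0, 0.01]
    - [-0.005, 0, -0.0087, 0, 0.01]
    - [0, 0, 0, 0, 0.01]

```text
clock: 4.7
position: [524.3, -40.8, 124.9]
ee_rot: [1.0, -0.0, -0.001, -0.0]
contact_force: [0.4, -0.4, -0.4]
gripper_width: 13.7
```

Run:
```python
from h import *
T=wpose();im,d=arm.get_image('wrist');cv2.imwrite('pics/w5.png',im);print(T.round(3)[:3,3], arm.read_state()['gripper_width'])
im,d=arm.get_image('side');cv2.imwrite('pics/s5.png',cv2.resize(im[150:330,250:490],(800,600)))
```

```text
[524.305 -40.822 124.926] 13.288017072936077
```

View pics/w5.png

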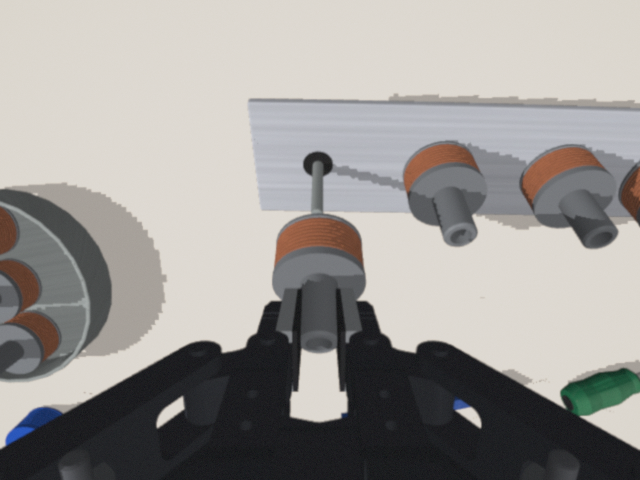

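View pics/s5.png

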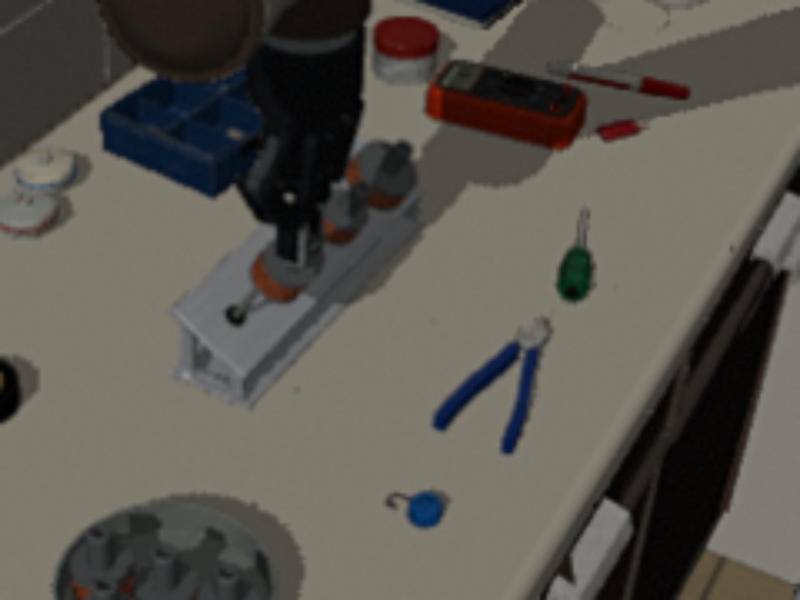

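drive_tool:
  steps:
    - [-0.005, 0, -0.0087, 0, 0.01]
    - [-0.016, -0.034, 0, 0, 0.01]
    - [-0.016, -0.034, 0, 0, 0.01]
    - [-0.016, -0.034, 0.01, 0, 0.01]
    - [0, 0, 0.04, 0, 0.01]
    - [0, 0, 0.034, 0, 0.01]
    - [0, 0, 0, 0, 0.01]
    - [0, 0, 0, 0, 0.01]

```text
clock: 5.6
position: [473.2, 61.3, 49.1]
ee_rot: [1.0, 0.0, -0.0, 0.001]
contact_force: [0.2, -0.4, -1.4]
gripper_width: 13.2
```

drive_tool:
  steps:
    - [0, 0, 0.004, 0, 0.01]
    - [0, 0, 0.002, 0, 0.01]
    - [0, 0, 0, 0, 0.01]

```text
clock: 5.9
position: [473.5, 61.4, 43.6]
ee_rot: [1.0, -0.0, 0.001, -0.0]
contact_force: [0.0, -0.1, -1.3]
gripper_width: 13.9
```

Run:
```python
from h import *
im,d=arm.get_image('side');cv2.imwrite('pics/s6.png',cv2.resize(im[200:350,230:430],(800,600)))
```

```text
(no output)
```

View pics/s6.png

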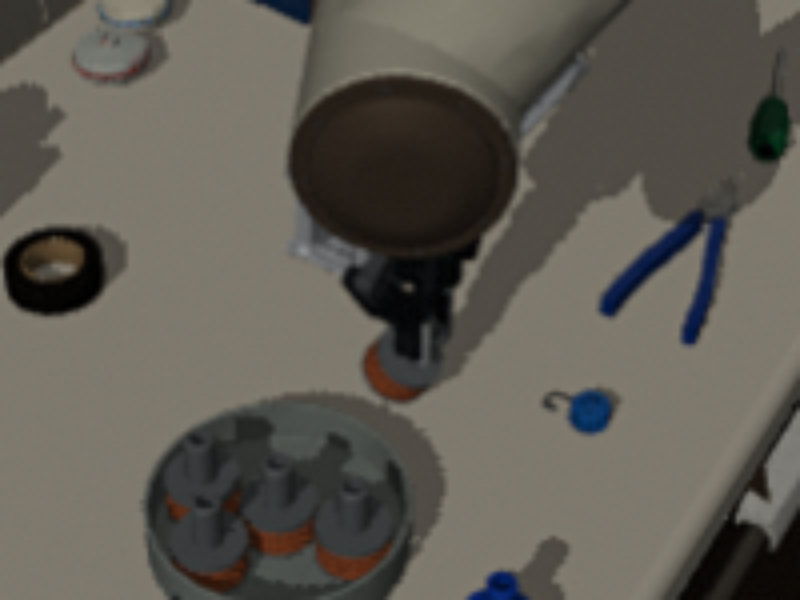

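drive_tool:
  steps:
    - [0, 0, 0.002, 0, 0.01]
    - [0, 0, 0, 0, 0.01]

```text
clock: 6.15
position: [473.1, 61.3, 40.9]
ee_rot: [1.0, -0.0, 0.0, -0.0]
contact_force: [-0.7, -0.3, -1.5]
gripper_width: 13.6
```

drive_tool:
  steps:
    - [0, 0, 0.0015, 0, 0.01]
    - [0, 0, 0, 0, 0.01]

```text
clock: 6.35
position: [473.2, 61.5, 39.3]
ee_rot: [1.0, -0.0, 0.0, 0.0]
contact_force: [-1.4, 0.4, 0.3]
gripper_width: 13.4
```

drive_tool:
  steps:
    - [0, 0, 0.001, 0, 0.01]
    - [0, 0, 0, 0, 0.01]

```text
clock: 6.55
position: [473.5, 61.5, 39.1]
ee_rot: [1.0, 0.0, 0.0, 0.0]
contact_force: [-2.2, 0.3, 6.1]
gripper_width: 13.7
```

drive_tool:
  steps:
    - [0, 0, 0, 0, 0.03]
    - [0, 0, 0, 0, 0.03]
    - [0, 0, 0, 0, 0.03]
    - [0, 0, 0, 0, 0.03]
    - [0, 0, 0, 0, 0.03]

```text
clock: 7.05
position: [473.1, 61.4, 38.2]
ee_rot: [1.0, -0.0, -0.0, 0.0]
contact_force: [0.0, -0.5, 0.6]
gripper_width: 29.9
```

Run:
```python
from h import *
T=wpose();im,d=arm.get_image('wrist');cv2.imwrite('pics/w7.png',im);np.savez('pics/w7.npz',T=T,d=d);print(T.round(3)[:3,3])
```

```text
[473.054  61.408  38.212]
```

View pics/w7.png

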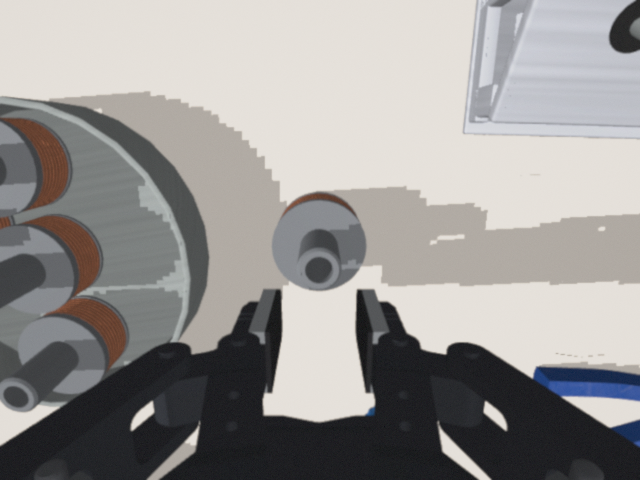

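Run:
```python
from h import *
z=np.load('pics/w7.npz');T=z['T']
im=cv2.imread('pics/w7.png')
b=cv2.resize(im[180:300,260:380],(600,600),interpolation=2);cv2.imwrite('pics/cw7.png',cv2.convertScaleAbs(b,alpha=1.2))
print(onplane('wrist',[(319,266)],54,T).round(1));P=cloud('wrist',z['d'],T);print(P[279,319],P[230,300])
print(arm.read_state()['joints'].round(3))
```

```text
[[496.9  60.9  54. ]]
[490.43207083  60.86382476  50.02803515] [502.41744606  68.78740849  24.5365828 ]
[ 0.471  0.384 -0.588  0.    -0.599  1.1  ]
```

View pics/cw7.png

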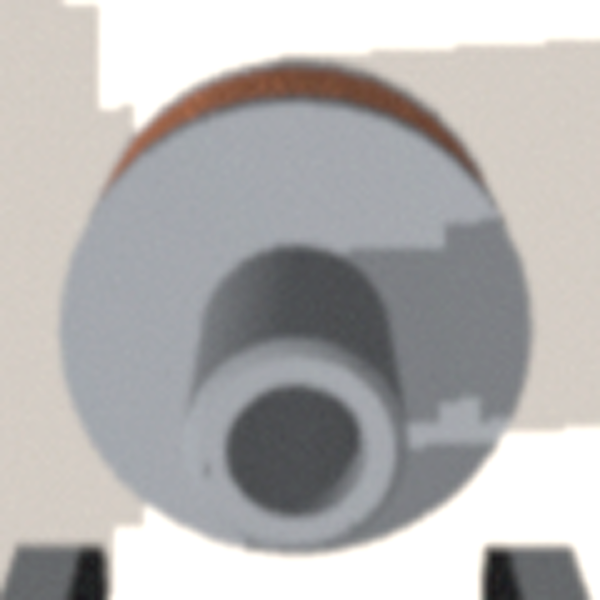

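drive_tool:
  steps:
    - [0.0115, 0, 0.003, 0, 0.03]
    - [0.0115, 0, 0.004, 0, 0.03]
    - [0, 0, 0, 0, 0.01]
    - [0, 0, 0, 0, 0.01]
    - [0, 0, 0, 0, 0.01]
    - [0, 0, 0, 0, 0.01]
    - [0, 0, 0, 0, 0.01]

```text
clock: 7.8
position: [495.5, 61.2, 31.2]
ee_rot: [1.0, -0.0, -0.0, 0.0]
contact_force: [-0.5, -0.7, -0.6]
gripper_width: 14.3
```

Run:
```python
from h import *
T=wpose();im,d=arm.get_image('wrist');cv2.imwrite('pics/w8.png',im);np.savez('pics/w8.npz',T=T,d=d);print(T.round(3)[:3,3])
b=cv2.resize(im[260:400,250:390],(600,600),interpolation=2);cv2.imwrite('pics/cw8.png',cv2.convertScaleAbs(b,alpha=1.2))
```

```text
[495.499  61.249  31.188]
```

View pics/cw8.png

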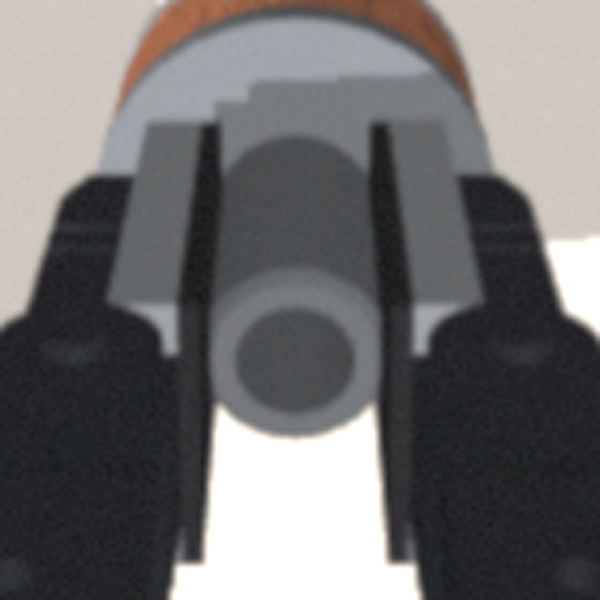

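drive_tool:
  steps:
    - [0, 0, 0, 0, 0.03]
    - [0, 0, 0, 0, 0.03]
    - [0, 0, 0, 8.43, 0.03]
    - [0, 0, 0, 8.43, 0.03]
    - [0, 0, 0, 8.43, 0.03]
    - [0, 0, 0, 8.43, 0.03]
    - [0, 0, 0, 8.43, 0.03]
    - [0, 0, 0, 8.45, 0.03]
    - [0, 0, 0, 0, 0.01]
    - [0, 0, 0, 0, 0.01]
    - [0, 0, 0, 0, 0.01]
    - [0, 0, 0, 0, 0.01]
    - [0, 0, 0, 0, 0.01]

```text
clock: 9.15
position: [496.3, 61.5, 31.4]
ee_rot: [0.904, -0.427, 0.0, -0.0]
contact_force: [-0.4, 0.2, 0.9]
gripper_width: 13.9
```

Run:
```python
from h import *
T=wpose();im,d=arm.get_image('wrist');cv2.imwrite('pics/w9.png',im);np.savez('pics/w9.npz',T=T,d=d);print(T.round(3))
b=cv2.resize(im[260:400,250:390],(600,600),interpolation=2);cv2.imwrite('pics/cw9.png',cv2.convertScaleAbs(b,alpha=1.2))
print(onplane('wrist',[(318.8,342.1)],54,np.load('pics/w8.npz')['T']))
```

```text
[[  0.635  -0.772   0.    496.262]
 [ -0.772  -0.635   0.     61.498]
 [  0.     -0.     -1.     31.446]
 [  0.      0.      0.      1.   ]]
[[493.94484157  60.53267718  54.        ]]
```

View pics/cw9.png

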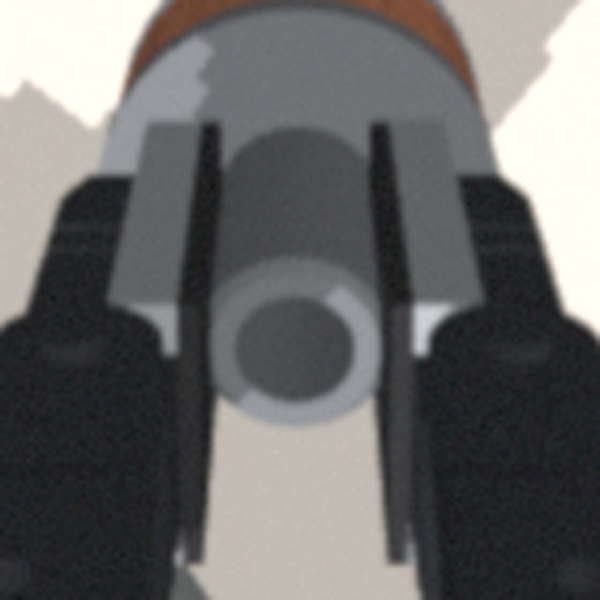

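drive_tool:
  steps:
    - [0, 0, 0, 0, 0.03]
    - [0, 0, 0, 0, 0.03]
    - [0, 0, 0, 7.88, 0.03]
    - [0, 0, 0, 7.88, 0.03]
    - [0, 0, 0, 7.88, 0.03]
    - [0, 0, 0, 7.88, 0.03]
    - [0, 0, 0, 7.88, 0.03]
    - [0, 0, 0, 0, 0.01]
    - [0, 0, 0, 0, 0.01]
    - [0, 0, 0, 0, 0.01]
    - [0, 0, 0, 0, 0.01]
    - [0, 0, 0, 0, 0.03]
    - [0, 0, 0, 0, 0.03]
    - [0, 0, 0, -7.88, 0.03]
    - [0, 0, 0, -7.88, 0.03]
    - [0, 0, 0, -7.88, 0.03]
    - [0, 0, 0, -7.88, 0.03]
    - [0, 0, 0, -7.88, 0.03]

```text
clock: 11.0
position: [496.1, 61.4, 31.3]
ee_rot: [0.905, -0.425, -0.0, 0.0]
contact_force: [0.0, 0.6, -0.1]
gripper_width: 29.9
```

drive_tool:
  steps:
    - [0, 0, 0, 0, 0.01]
    - [0, 0, 0, 0, 0.01]
    - [0, 0, 0, 0, 0.01]
    - [0, 0, 0, 0, 0.01]

```text
clock: 11.4
position: [496.1, 61.4, 31.4]
ee_rot: [0.904, -0.428, 0.0, -0.0]
contact_force: [-0.5, -0.2, 1.6]
gripper_width: 13.6
```

Run:
```python
from h import *
T=wpose();im,d=arm.get_image('wrist');cv2.imwrite('pics/w10.png',im);np.savez('pics/w10.npz',T=T,d=d);print(T.round(3))
b=cv2.resize(im[260:400,250:390],(600,600),interpolation=2);cv2.imwrite('pics/cw10.png',cv2.convertScaleAbs(b,alpha=1.2))
T0=np.eye(4);T0[:3,:3]=np.diag([1,-1,-1.]);T0[2,3]=31.3
print(onplane('wrist',[(318.8,342.1),(318.8,339.6)],54,T0))
```

```text
[[  0.634  -0.774   0.    496.108]
 [ -0.774  -0.634   0.     61.395]
 [  0.     -0.     -1.     31.427]
 [  0.      0.      0.      1.   ]]
[[-1.63802419 -0.72269865 54.        ]
 [-0.64619786 -0.72340236 54.        ]]
```

View pics/cw10.png

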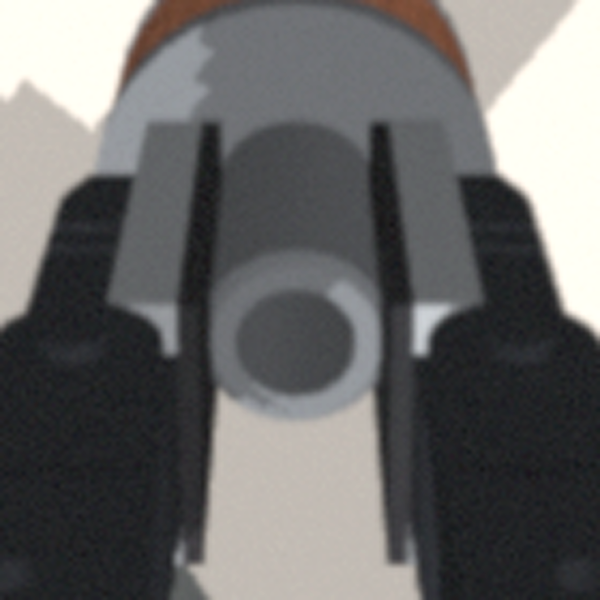

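drive_tool:
  steps:
    - [0, 0, -0.02, 0, 0.01]
    - [0, 0, -0.03, 0, 0.01]
    - [-0.018, -0.022, -0.016, 0, 0.01]
    - [-0.02, -0.025, 0, 0, 0.01]
    - [-0.0204, -0.0256, 0, 0, 0.01]
    - [0, 0, 0, 0, 0.01]
    - [0, 0, 0, 0, 0.01]

```text
clock: 12.15
position: [514.5, 152.9, 96.6]
ee_rot: [0.904, -0.427, -0.001, 0.001]
contact_force: [-0.2, -0.7, -1.4]
gripper_width: 13.5
```

Run:
```python
from h import *
T=wpose();im,d=arm.get_image('wrist');cv2.imwrite('pics/w11.png',im);np.savez('pics/w11.npz',T=T,d=d);print(T.round(3))
```

```text
[[ 6.35000e-01 -7.73000e-01 -2.00000e-03  5.14516e+02]
 [-7.73000e-01 -6.35000e-01 -1.00000e-03  1.52929e+02]
 [-1.00000e-03  2.00000e-03 -1.00000e+00  9.66100e+01]
 [ 0.00000e+00  0.00000e+00  0.00000e+00  1.00000e+00]]
```

View pics/w11.png

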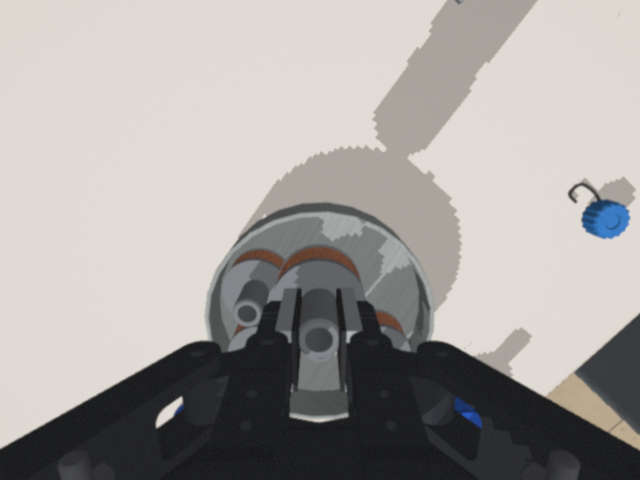

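Run:
```python
from h import *
z=np.load('pics/w11.npz');T=z['T'];im=cv2.imread('pics/w11.png')
p=T[:3,3];x=T[:3,0]*[1,1,0];c=p-43*x;t=np.linspace(0,2*np.pi,300)
im=cv2.resize(im,None,fx=4,fy=4,interpolation=2)
for r,h,col in((66,30,(0,255,0)),(70,30,(0,0,255))):
    q=proj('wrist',np.c_[c[0]+r*np.cos(t),c[1]+r*np.sin(t),h+0*t],T)*4+2
    cv2.polylines(im,[np.int32(q)],True,col,1)
b=im[760:1360,840:1740];cv2.imwrite('pics/o11.png',cv2.resize(b,(800,533),interpolation=cv2.INTER_AREA))
```

```text
(no output)
```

View pics/o11.png

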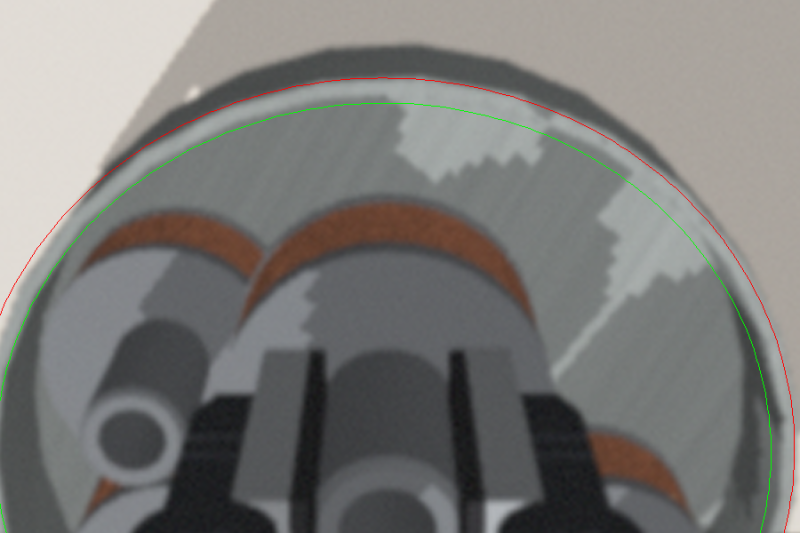

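drive_tool:
  steps:
    - [0, 0, 0.017, 0, 0.01]
    - [0, 0, 0.016, 0, 0.01]
    - [0, 0, 0.008, 0, 0.01]
    - [0, 0, 0, 0, 0.01]

```text
clock: 12.6
position: [514.1, 151.3, 55.1]
ee_rot: [0.904, -0.428, -0.001, 0.001]
contact_force: [-0.2, 0.4, -1.5]
gripper_width: 14.0
```

drive_tool:
  steps:
    - [0, 0, 0.006, 0, 0.01]
    - [0, 0, 0.006, 0, 0.01]
    - [0, 0, 0, 0, 0.01]

```text
clock: 12.9
position: [514.7, 152.3, 43.8]
ee_rot: [0.904, -0.428, -0.0, 0.0]
contact_force: [0.1, -0.5, -1.0]
gripper_width: 13.8
```

Bottom is well inside with no contact; lower to the floor.

drive_tool:
  steps:
    - [0, 0, 0.005, 0, 0.01]
    - [0, 0, 0.002, 0, 0.01]
    - [0, 0, 0, 0, 0.01]

```text
clock: 13.2
position: [514.9, 152.5, 37.0]
ee_rot: [0.904, -0.427, -0.0, 0.0]
contact_force: [0.2, 0.9, -1.0]
gripper_width: 13.7
```

drive_tool:
  steps:
    - [0, 0, 0.001, 0, 0.01]
    - [0, 0, 0, 0, 0.01]

```text
clock: 13.4
position: [515.1, 152.7, 36.3]
ee_rot: [0.904, -0.427, 0.0, -0.0]
contact_force: [0.3, -0.9, -0.6]
gripper_width: 14.1
```

drive_tool:
  steps:
    - [0, 0, 0.0008, 0, 0.01]
    - [0, 0, 0, 0, 0.024]
    - [0, 0, 0, 0, 0.024]
    - [0, 0, 0, 0, 0.024]
    - [0, 0, -0.02, 0, 0.024]
    - [0, 0, -0.04, 0, 0.03]
    - [0, 0, -0.04, 0, 0.04]
    - [0, 0, -0.03, 0, 0.04]
    - [0, 0, 0, 0, 0.04]

```text
clock: 14.3
position: [517.9, 154.0, 170.8]
ee_rot: [0.904, -0.427, 0.003, -0.004]
contact_force: [0.1, 0.4, 0.3]
gripper_width: 40.1
```

Run:
```python
from h import *
T=wpose();im,d=arm.get_image('wrist');cv2.imwrite('pics/w12.png',im);np.savez('pics/w12.npz',T=T,d=d);print(T.round(3))
```

```text
[[ 6.35000e-01 -7.72000e-01  1.00000e-02  5.17918e+02]
 [-7.72000e-01 -6.35000e-01  5.00000e-03  1.53953e+02]
 [ 3.00000e-03 -1.10000e-02 -1.00000e+00  1.70782e+02]
 [ 0.00000e+00  0.00000e+00  0.00000e+00  1.00000e+00]]
```

View pics/w12.png

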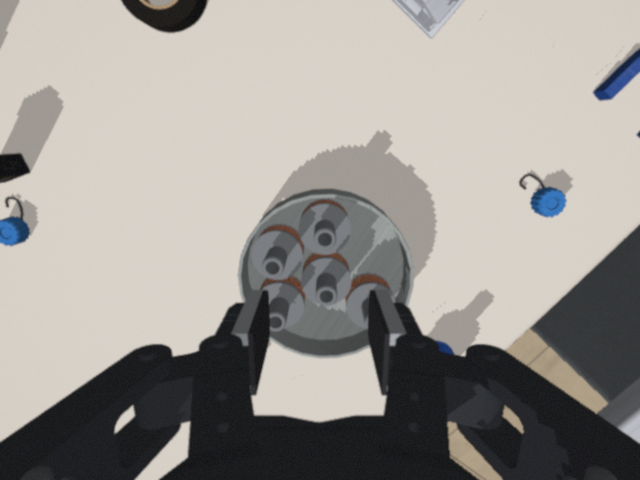

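drive_tool:
  steps:
    - [0, 0, 0, -8.44, 0.04]
    - [0, 0, 0, -8.44, 0.04]
    - [0, 0, 0, -8.44, 0.04]
    - [0, 0, 0, -8.44, 0.04]
    - [0, 0, 0, -8.44, 0.04]
    - [0, 0, 0, -8.43, 0.04]
    - [0.006, 0.043, 0, 0, 0.04]
    - [0.006, 0.043, 0, 0, 0.04]
    - [0.006, 0.043, 0, 0, 0.04]
    - [0.006, 0.043, 0, 0, 0.04]
    - [0.006, 0.043, 0, 0, 0.04]
    - [0.0075, 0.0452, 0, 0, 0.04]
    - [0, 0, 0, 0, 0.04]
    - [0, 0, 0, 0, 0.04]

```text
clock: 15.75
position: [551.7, -108.6, 163.9]
ee_rot: [1.0, -0.001, -0.002, -0.0]
contact_force: [-0.2, 1.2, 0.4]
gripper_width: 39.8
```

Run:
```python
from h import *
T=wpose();im,d=arm.get_image('wrist');cv2.imwrite('pics/w13.png',im);np.savez('pics/w13.npz',T=T,d=d);print(T.round(3))
```

```text
[[ 1.00000e+00 -2.00000e-03 -3.00000e-03  5.51750e+02]
 [-2.00000e-03 -1.00000e+00  0.00000e+00 -1.08636e+02]
 [-3.00000e-03 -0.00000e+00 -1.00000e+00  1.63879e+02]
 [ 0.00000e+00  0.00000e+00  0.00000e+00  1.00000e+00]]
```

View pics/w13.png

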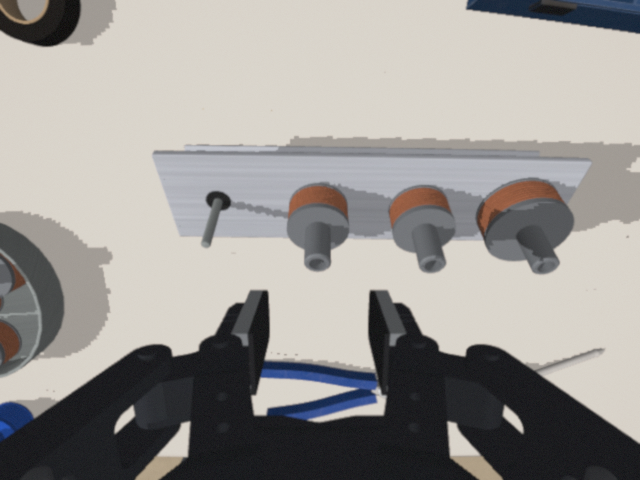

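drive_tool:
  steps:
    - [0, -0.0005, 0.045, 0, 0.04]
    - [0, 0, 0.03, 0, 0.04]
    - [0, 0, 0.0135, 0, 0.04]
    - [0, 0, 0, 0, 0.04]
    - [0, 0, 0, 0, 0.01]
    - [0, 0, 0, 0, 0.01]
    - [0, 0, 0, 0, 0.01]
    - [0, 0, 0, 0, 0.01]
    - [0, 0, 0, 0, 0.01]

```text
clock: 16.7
position: [553.6, -106.9, 78.0]
ee_rot: [1.0, 0.0, 0.001, -0.0]
contact_force: [0.2, 0.6, 2.3]
gripper_width: 13.6
```

drive_tool:
  steps:
    - [-0.0025, 0, -0.0043, 0, 0.01]
    - [-0.005, 0, -0.0087, 0, 0.01]
    - [-0.005, 0, -0.0087, 0, 0.01]
    - [-0.005, 0, -0.0087, 0, 0.01]
    - [-0.005, 0, -0.0087, 0, 0.01]
    - [-0.005, 0, -0.0087, 0, 0.01]
    - [-0.005, 0, -0.0087, 0, 0.01]
    - [0, 0, 0, 0, 0.01]

```text
clock: 17.5
position: [519.4, -107.2, 134.7]
ee_rot: [1.0, 0.0, 0.0, -0.0]
contact_force: [0.1, 0.1, -1.5]
gripper_width: 13.5
```

Run:
```python
from h import *
T=wpose();im,d=arm.get_image('wrist');cv2.imwrite('pics/w14.png',im);np.savez('pics/w14.npz',T=T,d=d);print(T.round(3))
```

```text
[[ 1.00000e+00  0.00000e+00  1.00000e-03  5.19429e+02]
 [ 0.00000e+00 -1.00000e+00  0.00000e+00 -1.07184e+02]
 [ 1.00000e-03 -0.00000e+00 -1.00000e+00  1.34715e+02]
 [ 0.00000e+00  0.00000e+00  0.00000e+00  1.00000e+00]]
```

View pics/w14.png

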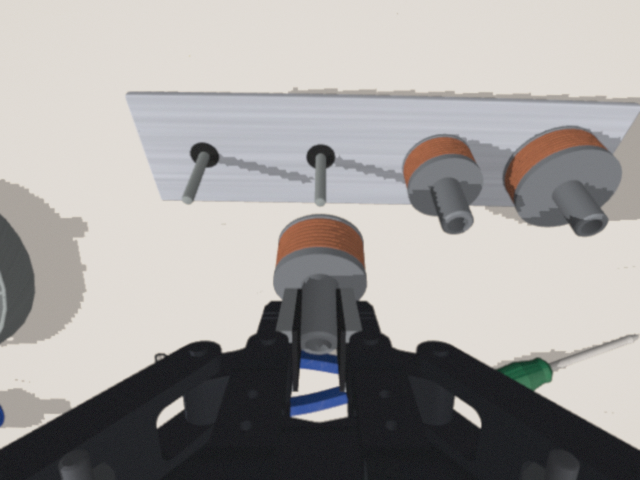

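drive_tool:
  steps:
    - [-0.0118, -0.0421, 0, 0, 0.01]
    - [-0.0118, -0.0421, 0, 0, 0.01]
    - [-0.0118, -0.0421, 0, 0, 0.01]
    - [-0.0117, -0.0422, 0, 0, 0.01]
    - [0, 0, 0.045, 0, 0.01]
    - [0, 0, 0.035, 0, 0.01]
    - [0, 0, 0.008, 0, 0.01]
    - [0, 0, 0.003, 0, 0.01]
    - [0, 0, 0, 0, 0.01]
    - [0, 0, 0, 0, 0.01]

```text
clock: 18.55
position: [474.3, 61.6, 43.9]
ee_rot: [1.0, -0.0, 0.001, -0.001]
contact_force: [-0.7, 0.4, -1.6]
gripper_width: 13.2
```

drive_tool:
  steps:
    - [0, 0, 0.002, 0, 0.01]
    - [0, 0, 0.001, 0, 0.01]
    - [0, 0, 0, 0, 0.01]
    - [0, 0, 0, 0, 0.01]

```text
clock: 18.95
position: [473.2, 61.4, 39.7]
ee_rot: [1.0, 0.0, 0.0, -0.0]
contact_force: [0.6, -0.4, -1.2]
gripper_width: 13.5
```

drive_tool:
  steps:
    - [0, 0, 0.001, 0, 0.01]
    - [0, 0, 0, 0, 0.01]

```text
clock: 19.15
position: [473.4, 61.5, 39.0]
ee_rot: [1.0, 0.0, 0.0, -0.0]
contact_force: [-0.5, -0.2, 3.8]
gripper_width: 13.4
```

drive_tool:
  steps:
    - [0, 0, 0, 0, 0.03]
    - [0, 0, 0, 0, 0.03]
    - [0, 0, 0, 0, 0.03]
    - [0, 0, 0, 0, 0.03]

```text
clock: 19.55
position: [473.0, 61.4, 38.4]
ee_rot: [1.0, 0.0, -0.0, 0.0]
contact_force: [-0.4, -0.0, -0.1]
gripper_width: 30.2
```

Run:
```python
from h import *
T=wpose();im,d=arm.get_image('wrist');cv2.imwrite('pics/w15.png',im);np.savez('pics/w15.npz',T=T,d=d);print(T.round(3)[:3,3])
b=cv2.resize(im[180:300,260:380],(600,600),interpolation=2);cv2.imwrite('pics/cw15.png',cv2.convertScaleAbs(b,alpha=1.2))
```

```text
[473.021  61.39   38.385]
```

View pics/cw15.png

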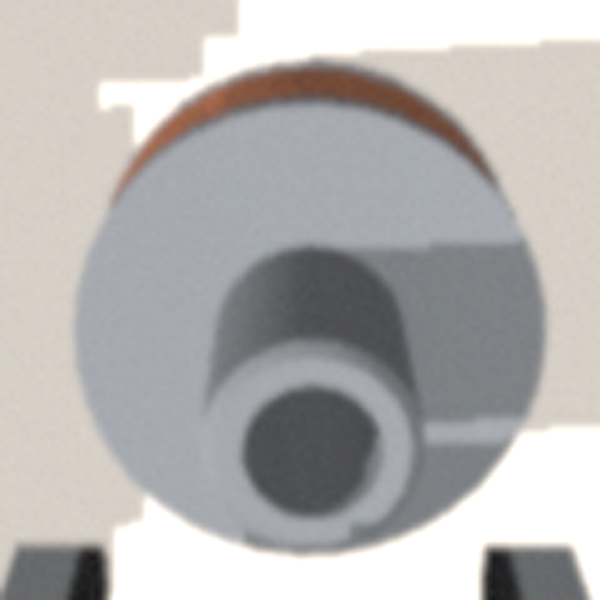

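drive_tool:
  steps:
    - [0.011, 0, 0.003, 0, 0.03]
    - [0.0106, 0, 0.0042, 0, 0.03]
    - [0, 0, 0, 0, 0.01]
    - [0, 0, 0, 0, 0.01]
    - [0, 0, 0, 0, 0.01]
    - [0, 0, 0, 0, 0.01]
    - [0, 0, 0, 0, 0.03]
    - [0, 0, 0, 0, 0.03]
    - [0, 0, 0, 8.44, 0.03]
    - [0, 0, 0, 8.44, 0.03]
    - [0, 0, 0, 8.44, 0.03]
    - [0, 0, 0, 8.44, 0.03]
    - [0, 0, 0, 8.44, 0.03]
    - [0, 0, 0, 8.43, 0.03]
    - [0, 0, 0, 0, 0.01]
    - [0, 0, 0, 0, 0.01]
    - [0, 0, 0, 0, 0.01]
    - [0, 0, 0, 0, 0.01]

```text
clock: 21.4
position: [494.8, 61.5, 31.5]
ee_rot: [0.904, -0.427, 0.0, -0.0]
contact_force: [0.3, 0.5, 1.5]
gripper_width: 14.2
```

Run:
```python
from h import *
T=wpose();im,d=arm.get_image('wrist');cv2.imwrite('pics/w16.png',im);np.savez('pics/w16.npz',T=T,d=d);print(T.round(3)[:3,3])
b=cv2.resize(im[260:400,250:390],(600,600),interpolation=2);cv2.imwrite('pics/cw16.png',cv2.convertScaleAbs(b,alpha=1.2))
```

```text
[494.778  61.509  31.469]
```

View pics/cw16.png

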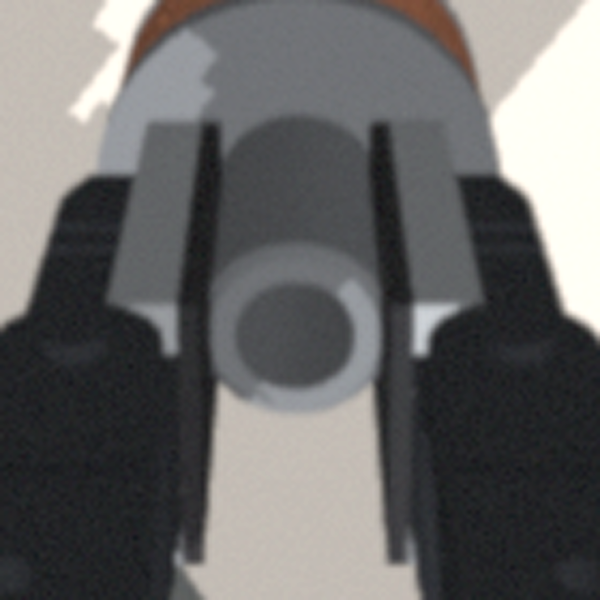

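drive_tool:
  steps:
    - [0, 0, -0.025, 0, 0.01]
    - [0, 0, -0.045, 0, 0.01]
    - [-0.036, -0.0184, 0, 0, 0.01]
    - [-0.036, -0.0184, 0, 0, 0.01]
    - [-0.036, -0.0183, 0, 0, 0.01]
    - [-0.0361, -0.0183, 0, 0, 0.01]
    - [0, 0, 0, 0, 0.01]
    - [0, 0, 0, 0, 0.01]

```text
clock: 22.25
position: [459.2, 219.9, 100.8]
ee_rot: [0.905, -0.426, -0.0, 0.001]
contact_force: [0.2, -0.6, -1.5]
gripper_width: 14.1
```

Run:
```python
from h import *
T=wpose();im,d=arm.get_image('wrist');cv2.imwrite('pics/w17.png',im);np.savez('pics/w17.npz',T=T,d=d);print(T.round(3)[:3,3])
p=T[:3,3];x=T[:3,0]*[1,1,0];c=p+42.3*x;t=np.linspace(0,2*np.pi,300)
im=cv2.resize(im,None,fx=4,fy=4,interpolation=2)
for r,h,col in((66,30,(0,255,0)),(70,30,(0,0,255))):
    q=proj('wrist',np.c_[c[0]+r*np.cos(t),c[1]+r*np.sin(t),h+0*t],T)*4+2
    cv2.polylines(im,[np.int32(q)],True,col,1)
cv2.imwrite('pics/o17.png',cv2.resize(im[320:1520,640:1940],(650,600),interpolation=cv2.INTER_AREA))
```

```text
[459.237 219.88  100.84 ]
```

View pics/o17.png

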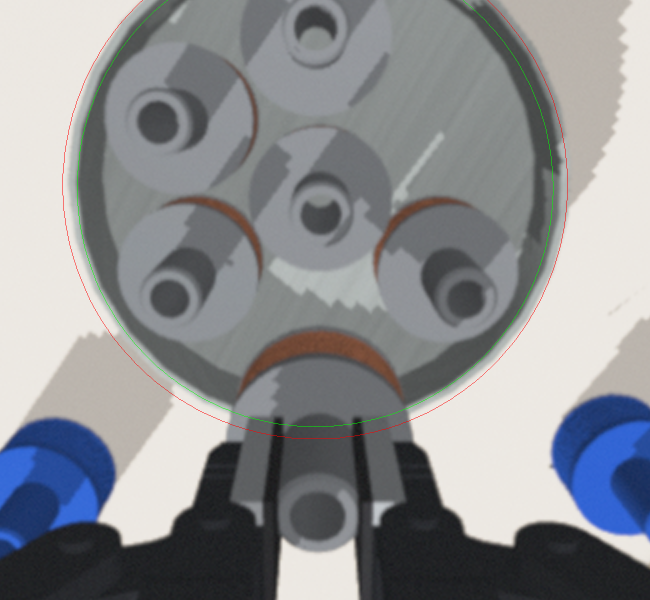

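Run:
```python
from h import *
T=np.load('pics/w17.npz')['T']
u=np.array([(170,297),(466,298),(321,215),(158,121),(315,28)])/2+[160,80]-.3
H=onplane('wrist',u,58,T);L=(H-T[:3,3])@T[:3,:3];print(H.round(1));print(L.round(1)[:,:2])
print(np.linalg.norm(H[0]-H[1]))
u=np.array([[(68)/2+160,180/2+80],[565/2+160,180/2+80]]);R_=onplane('wrist',u,30,T);print((((R_-T[:3,3])@T[:3,:3])).round(1))
```

```text
[[502.  224.8  58. ]
 [444.8 178.1  58. ]
 [485.9 185.1  58. ]
 [529.5 192.3  58. ]
 [514.1 153.1  58. ]]
[[ 23.4 -36.1]
 [ 23.1  37.7]
 [ 43.8   1.5]
 [ 66.  -36.8]
 [ 86.4   0.1]]
73.81039263085493
[[ 49.6 -68.   70.7]
 [ 49.5  69.1  70.9]]
```

drive_tool:
  steps:
    - [0.0005, 0, 0.02, 0, 0.01]
    - [0, 0, 0.015, 0, 0.01]
    - [0, 0, 0.006, 0, 0.01]
    - [0, 0, 0.006, 0, 0.01]
    - [0, 0, 0.005, 0, 0.01]
    - [0, 0, 0, 0, 0.01]

```text
clock: 22.9
position: [460.2, 218.6, 49.0]
ee_rot: [0.904, -0.428, -0.0, 0.0]
contact_force: [-0.4, -0.2, -0.6]
gripper_width: 13.6
```

drive_tool:
  steps:
    - [0, 0, 0.005, 0, 0.01]
    - [0, 0, 0.004, 0, 0.01]
    - [0, 0, 0.003, 0, 0.01]
    - [0, 0, 0, 0, 0.01]

```text
clock: 23.3
position: [460.0, 218.8, 36.9]
ee_rot: [0.904, -0.427, -0.0, 0.0]
contact_force: [0.9, 0.3, -0.8]
gripper_width: 14.0
```

drive_tool:
  steps:
    - [0, 0, 0.0017, 0, 0.01]
    - [0, 0, 0, 0, 0.01]
    - [0, 0, 0, 0, 0.024]
    - [0, 0, 0, 0, 0.024]
    - [0, 0, 0, 0, 0.024]
    - [0, 0, -0.02, 0, 0.024]
    - [0, 0, -0.04, 0, 0.03]
    - [0, 0, -0.04, 0, 0.04]
    - [0, 0, -0.03, 0, 0.04]
    - [0, 0, 0, 0, 0.04]
    - [0, 0, 0, 0, 0.04]

```text
clock: 24.4
position: [460.2, 219.1, 166.2]
ee_rot: [0.904, -0.428, 0.0, -0.001]
contact_force: [-0.7, -0.1, -1.4]
gripper_width: 40.1
```

Run:
```python
from h import *
T=wpose();im,d=arm.get_image('wrist');cv2.imwrite('pics/w18.png',im);np.savez('pics/w18.npz',T=T,d=d);print(T.round(3)[:3,3])
```

```text
[460.187 219.072 166.198]
```

View pics/w18.png

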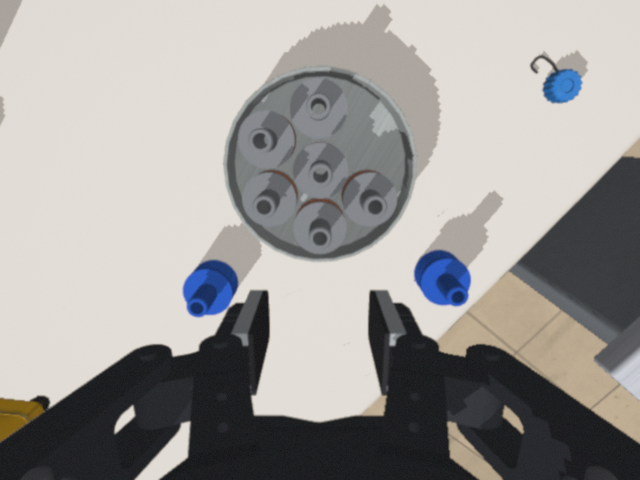

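Run:
```python
from h import *
T=np.load('pics/w18.npz')['T'];im=cv2.imread('pics/w18.png')
H=onplane('wrist',[(319,105),(262,139),(320,173),(265,206),(320,237),(375,206)],58,T);H[:,:2]-=((T[:3,:3]@[-.2,.72,0])[:2])
print(H.round(1),H[:,:2].mean(0).round(1))
b=cv2.resize(im[60:265,215:425],(615,600),interpolation=2);cv2.imwrite('pics/cw18.png',cv2.convertScaleAbs(b,alpha=1.2))
```

```text
[[514.6 152.6  58. ]
 [529.6 191.3  58. ]
 [487.6 184.5  58. ]
 [502.1 224.4  58. ]
 [460.3 217.7  58. ]
 [445.6 178.1  58. ]] [490.  191.4]
```

View pics/cw18.png

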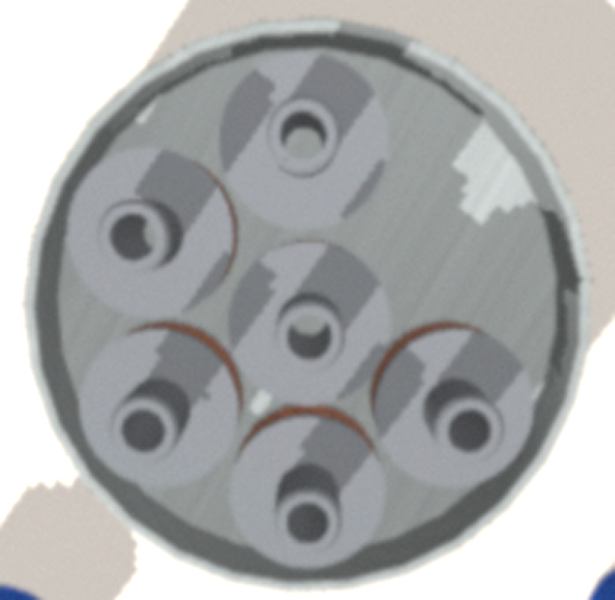

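drive_tool:
  steps:
    - [0, 0, 0, -8.44, 0.04]
    - [0, 0, 0, -8.44, 0.04]
    - [0, 0, 0, -8.44, 0.04]
    - [0, 0, 0, -8.44, 0.04]
    - [0, 0, 0, -8.44, 0.04]
    - [0, 0, 0, -8.43, 0.04]
    - [0.01, 0.0435, 0, 0, 0.04]
    - [0.01, 0.0435, 0, 0, 0.04]
    - [0.01, 0.0435, 0, 0, 0.04]
    - [0.01, 0.0435, 0, 0, 0.04]
    - [0.01, 0.0435, 0, 0, 0.04]
    - [0.01, 0.0435, 0, 0, 0.04]
    - [0.01, 0.0435, 0, 0, 0.04]
    - [0.01, 0.0435, 0, 0, 0.04]
    - [0.0115, 0.0451, 0, 0, 0.04]
    - [0, 0, 0, 0, 0.04]
    - [0, 0, 0, 0, 0.04]
    - [0, 0, 0, 0, 0.04]

```text
clock: 26.25
position: [551.1, -173.4, 164.3]
ee_rot: [1.0, 0.0, -0.001, -0.0]
contact_force: [-0.1, 0.2, 0.6]
gripper_width: 40.2
```

Run:
```python
from h import *
T=wpose();im,d=arm.get_image('wrist');cv2.imwrite('pics/w19.png',im);np.savez('pics/w19.npz',T=T,d=d);print(T.round(3))
```

```text
[[ 1.00000e+00  1.00000e-03 -3.00000e-03  5.51060e+02]
 [ 1.00000e-03 -1.00000e+00  0.00000e+00 -1.73436e+02]
 [-3.00000e-03 -0.00000e+00 -1.00000e+00  1.64333e+02]
 [ 0.00000e+00  0.00000e+00  0.00000e+00  1.00000e+00]]
```

View pics/w19.png

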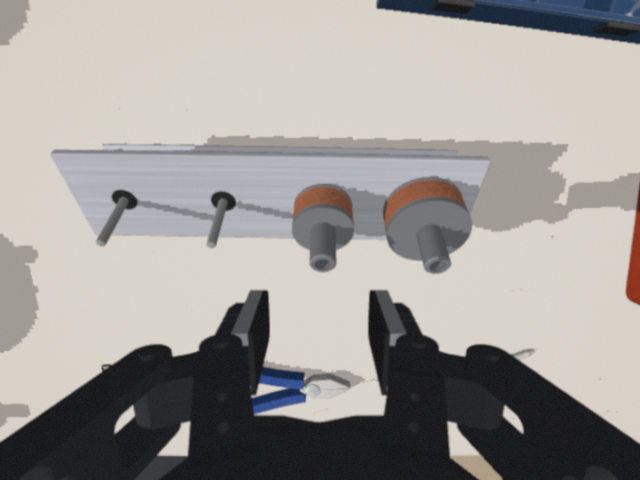

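drive_tool:
  steps:
    - [0, 0.001, 0.045, 0, 0.036]
    - [0, 0, 0.03, 0, 0.036]
    - [0, 0, 0.0135, 0, 0.036]
    - [0, 0, 0, 0, 0.036]
    - [0, 0, 0, 0, 0.01]
    - [0, 0, 0, 0, 0.01]
    - [0, 0, 0, 0, 0.01]
    - [0, 0, 0, 0, 0.01]
    - [0, 0, 0, 0, 0.01]

```text
clock: 27.2
position: [552.8, -175.0, 78.2]
ee_rot: [1.0, 0.0, 0.001, 0.0]
contact_force: [0.3, 1.1, 2.4]
gripper_width: 13.5
```

drive_tool:
  steps:
    - [-0.0025, 0, -0.0043, 0, 0.01]
    - [-0.005, 0, -0.0087, 0, 0.01]
    - [-0.005, 0, -0.0087, 0, 0.01]
    - [-0.005, 0, -0.0087, 0, 0.01]
    - [-0.005, 0, -0.0087, 0, 0.01]
    - [-0.005, 0, -0.0087, 0, 0.01]
    - [-0.005, 0, -0.0087, 0, 0.01]
    - [0, 0, 0, 0, 0.01]

```text
clock: 28.0
position: [518.6, -175.2, 134.9]
ee_rot: [1.0, 0.0, 0.0, 0.0]
contact_force: [0.3, -0.2, -1.1]
gripper_width: 13.6
```

Run:
```python
from h import *
T=wpose();im,d=arm.get_image('wrist');cv2.imwrite('pics/w20.png',im);print(T.round(3)[:3,3])
```

```text
[ 518.607 -175.232  134.858]
```

View pics/w20.png

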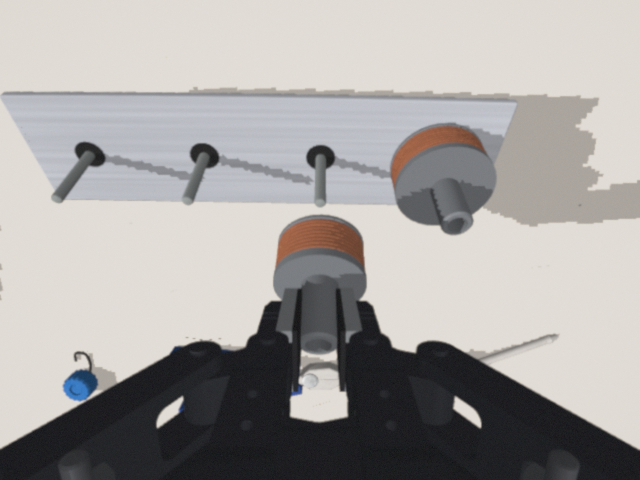

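drive_tool:
  steps:
    - [-0.0093, -0.0473, 0, 0, 0.01]
    - [-0.0093, -0.0473, 0, 0, 0.01]
    - [-0.0093, -0.0473, 0, 0, 0.01]
    - [-0.0092, -0.0473, 0, 0, 0.01]
    - [-0.0092, -0.0473, 0, 0, 0.01]
    - [0, 0, 0.045, 0, 0.01]
    - [0, 0, 0.035, 0, 0.01]
    - [0, 0, 0.008, 0, 0.01]
    - [0, 0, 0.004, 0, 0.01]
    - [0, 0, 0.002, 0, 0.01]
    - [0, 0, 0, 0, 0.01]
    - [0, 0, 0, 0, 0.01]

```text
clock: 29.25
position: [473.9, 61.4, 40.8]
ee_rot: [1.0, -0.0, 0.001, -0.001]
contact_force: [-0.4, 0.6, -1.0]
gripper_width: 13.5
```

drive_tool:
  steps:
    - [0, 0, 0.001, 0, 0.01]
    - [0, 0, 0, 0, 0.01]

```text
clock: 29.45
position: [473.6, 61.5, 39.3]
ee_rot: [1.0, 0.0, 0.001, -0.0]
contact_force: [0.2, 0.4, 0.6]
gripper_width: 13.3
```

drive_tool:
  steps:
    - [0, 0, 0.0006, 0, 0.01]
    - [0, 0, 0, 0, 0.01]
    - [0, 0, 0, 0, 0.03]
    - [0, 0, 0, 0, 0.03]
    - [0, 0, 0, 0, 0.03]
    - [0, 0, 0, 0, 0.03]

```text
clock: 30.05
position: [472.9, 61.3, 37.9]
ee_rot: [1.0, 0.0, -0.0, 0.0]
contact_force: [-0.4, 0.5, -0.7]
gripper_width: 29.9
```

Run:
```python
from h import *
T=wpose();im,d=arm.get_image('wrist');cv2.imwrite('pics/w21.png',im);print(T.round(3)[:3,3])
b=cv2.resize(im[180:300,260:380],(600,600),interpolation=2);cv2.imwrite('pics/cw21.png',cv2.convertScaleAbs(b,alpha=1.2))
```

```text
[472.909  61.338  37.875]
```

View pics/cw21.png

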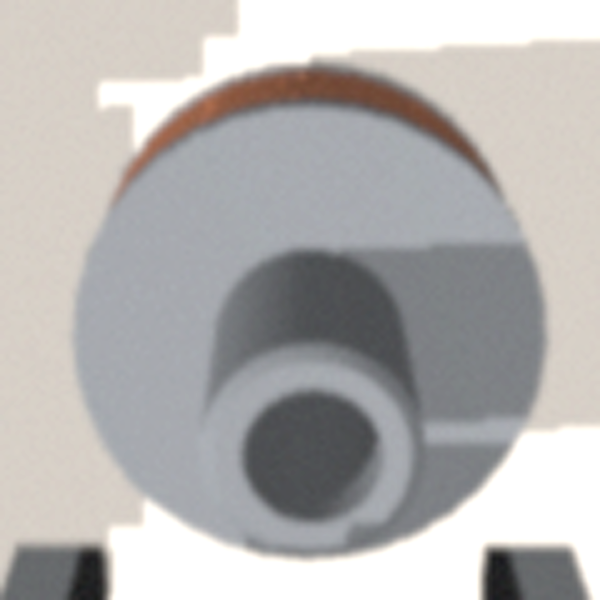

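drive_tool:
  steps:
    - [0.011, 0, 0.003, 0, 0.03]
    - [0.0109, 0, 0.0037, 0, 0.03]
    - [0, 0, 0, 0, 0.01]
    - [0, 0, 0, 0, 0.01]
    - [0, 0, 0, 0, 0.01]
    - [0, 0, 0, 0, 0.01]
    - [0, 0, 0, 0, 0.03]
    - [0, 0, 0, 0, 0.03]
    - [0, 0, 0, -7.71, 0.03]
    - [0, 0, 0, -7.71, 0.03]
    - [0, 0, 0, -7.71, 0.03]
    - [0, 0, 0, -7.71, 0.03]
    - [0, 0, 0, -7.71, 0.03]
    - [0, 0, 0, -7.71, 0.03]
    - [0, 0, 0, -7.71, 0.03]
    - [0, 0, 0, -7.71, 0.03]
    - [0, 0, 0, -7.72, 0.03]

```text
clock: 31.8
position: [494.9, 61.4, 31.5]
ee_rot: [0.82, 0.572, 0.0, 0.0]
contact_force: [0.0, 0.6, 0.6]
gripper_width: 29.9
```

drive_tool:
  steps:
    - [0, 0, 0, 0, 0.01]
    - [0, 0, 0, 0, 0.01]
    - [0, 0, 0, 0, 0.01]
    - [0, 0, 0, 0, 0.01]

```text
clock: 32.2
position: [495.0, 61.4, 31.5]
ee_rot: [0.822, 0.569, 0.0, 0.0]
contact_force: [0.4, -0.3, 1.6]
gripper_width: 13.7
```

Run:
```python
from h import *
T=wpose();im,d=arm.get_image('wrist');cv2.imwrite('pics/w22.png',im);print(T.round(3),arm.read_state()['joints'].round(2))
b=cv2.resize(im[260:400,250:390],(600,600),interpolation=2);cv2.imwrite('pics/cw22.png',cv2.convertScaleAbs(b,alpha=1.2))
```

```text
[[ 3.53000e-01  9.36000e-01  0.00000e+00  4.94986e+02]
 [ 9.36000e-01 -3.53000e-01  0.00000e+00  6.13940e+01]
 [ 0.00000e+00  0.00000e+00 -1.00000e+00  3.14540e+01]
 [ 0.00000e+00  0.00000e+00  0.00000e+00  1.00000e+00]] [ 0.45  0.42 -0.54  0.   -0.61  2.33]
```

View pics/cw22.png

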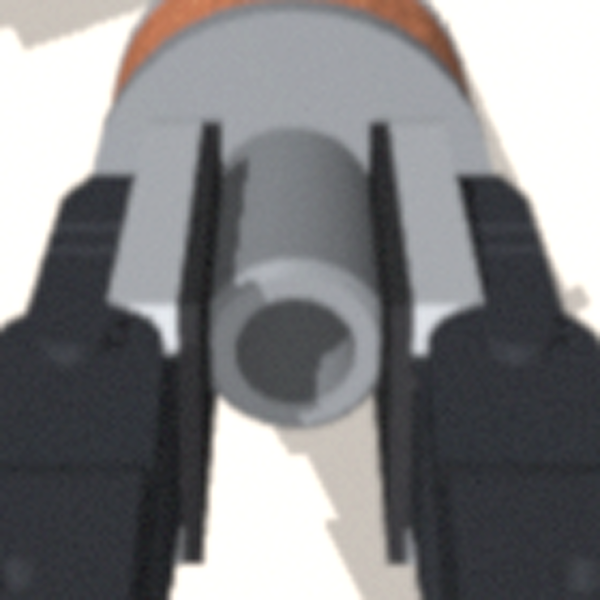

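drive_tool:
  steps:
    - [0, 0, -0.025, 0, 0.01]
    - [0, 0, -0.045, 0, 0.01]
    - [0.025, -0.018, 0, 0, 0.01]
    - [0.025, -0.018, 0, 0, 0.01]
    - [0.0205, -0.0145, 0, 0, 0.01]
    - [0, 0, 0, 0, 0.01]
    - [0, 0, 0, 0, 0.01]
    - [0, 0, 0, 0, 0.01]

```text
clock: 33.05
position: [472.2, 144.5, 101.0]
ee_rot: [0.822, 0.569, -0.0, -0.0]
contact_force: [-0.0, -1.2, -0.5]
gripper_width: 13.9
```

Run:
```python
from h import *
T=wpose();im,d=arm.get_image('wrist');cv2.imwrite('pics/w23.png',im);np.savez('pics/w23.npz',T=T,d=d);print(T.round(3)[:3,3])
cv2.imwrite('pics/cw23.png',cv2.resize(im[80:380,160:485],(650,600),interpolation=2))
```

```text
[472.186 144.505 100.987]
```

View pics/cw23.png

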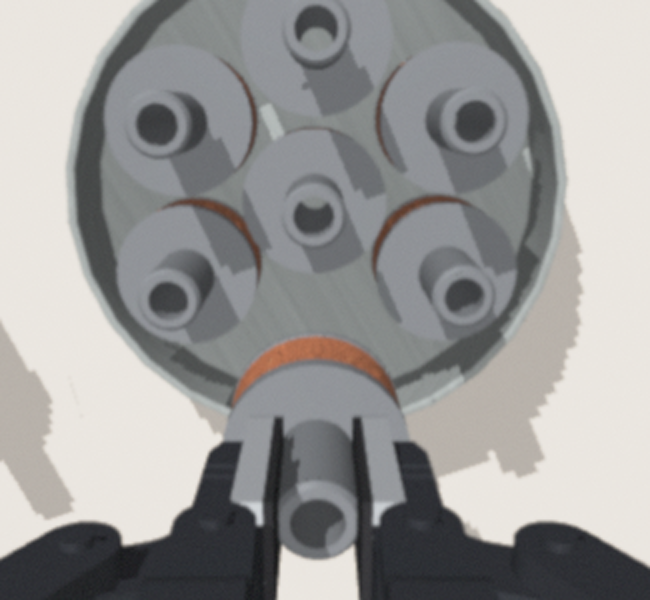

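drive_tool:
  steps:
    - [0, -0.0004, 0.02, 0, 0.01]
    - [0, 0, 0.015, 0, 0.01]
    - [0, 0, 0.006, 0, 0.01]
    - [0, 0, 0.006, 0, 0.01]
    - [0, 0, 0.005, 0, 0.01]
    - [0, 0, 0, 0, 0.01]

```text
clock: 33.7
position: [472.0, 145.0, 49.0]
ee_rot: [0.822, 0.569, -0.0, -0.0]
contact_force: [-0.5, -0.3, -1.4]
gripper_width: 13.8
```

drive_tool:
  steps:
    - [0, 0, 0.005, 0, 0.01]
    - [0, 0, 0.004, 0, 0.01]
    - [0, 0, 0.003, 0, 0.01]
    - [0, 0, 0, 0, 0.01]

```text
clock: 34.1
position: [471.8, 145.2, 36.9]
ee_rot: [0.822, 0.569, -0.0, -0.0]
contact_force: [-0.2, 0.1, -1.4]
gripper_width: 13.6
```

drive_tool:
  steps:
    - [0, 0, 0.0017, 0, 0.01]
    - [0, 0, 0, 0, 0.01]
    - [0, 0, 0, 0, 0.024]
    - [0, 0, 0, 0, 0.024]
    - [0, 0, 0, 0, 0.024]
    - [0, 0, -0.02, 0, 0.024]
    - [0, 0, -0.04, 0, 0.03]
    - [0, 0, -0.04, 0, 0.04]
    - [0, 0, -0.03, 0, 0.04]
    - [0, 0, 0, 0, 0.04]
    - [0, 0, 0, 0, 0.04]

```text
clock: 35.2
position: [472.0, 145.3, 166.2]
ee_rot: [0.822, 0.569, 0.001, -0.0]
contact_force: [-0.2, -0.0, -0.0]
gripper_width: 40.2
```

Run:
```python
from h import *
T=wpose();im,d=arm.get_image('wrist');cv2.imwrite('pics/w24.png',im);np.savez('pics/w24.npz',T=T,d=d);print(T.round(3)[:3,3])
im,_=arm.get_image('side');cv2.imwrite('pics/s24.png',cv2.resize(im[160:370,230:510],(800,600),interpolation=2))
```

```text
[471.991 145.347 166.18 ]
```

View pics/w24.png

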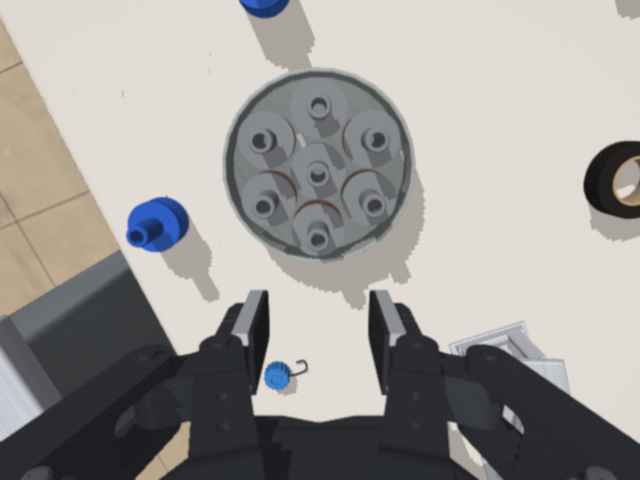

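View pics/s24.png

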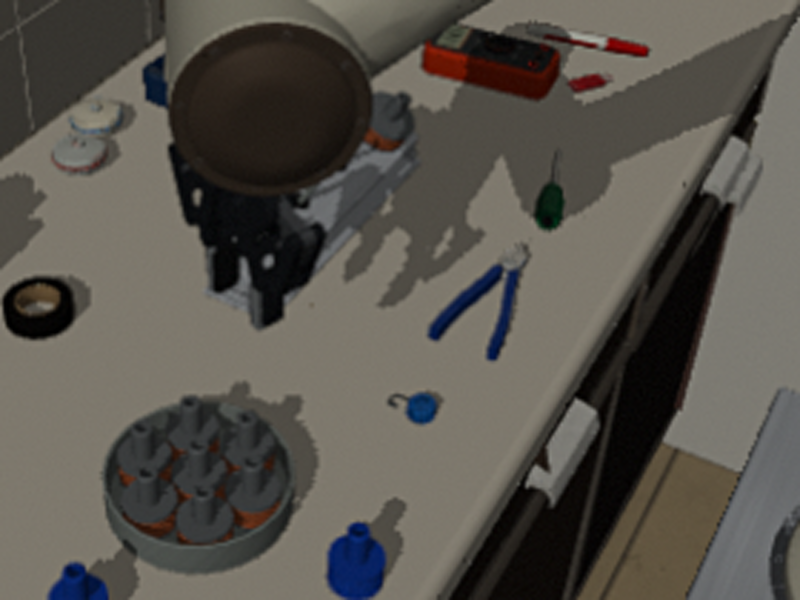

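The wrist view shows the hub tops evenly spaced: six around and one at (318,173). The side view shows all seven upright. One numeric check before I hand in.

Run:
```python
from h import *
z=np.load('pics/w24.npz');T=z['T'];P=cloud('wrist',z['d'],T)
u=np.array([(319,105),(262,139),(377,139),(318,173),(264,206),(374,205),(317,238)])
H=onplane('wrist',u,58,T);c=np.array([487.5,185]);H=H[:,:2]-(T[:3,:3]@[-.2,.72,0])[:2]
print(np.linalg.norm(H-c,axis=1).round(1))
print([np.percentile(P[v-14:v+15,a-14:a+15,2],98).round(1) for a,v in u])
arm.job_done()
```

```text
[43.  43.6 42.2  2.1 42.9 40.6 42.6]
[np.float64(58.9), np.float64(58.8), np.float64(59.3), np.float64(59.0), np.float64(58.9), np.float64(58.9), np.float64(58.8)]
the job is handed in; nothing more can be done
```

All seven small bobbins now stand in the tub, one in the middle and six round it. I handed the job in at about 35 s; no verdict is reported.

**How it went:** I gripped each of the three small bobbins by its hub tube and slid it off along its spindle. The moves can't tilt the tool, so I set each one's lower edge on clear bench and let it rock upright. I then regripped it by the hub tube and lowered it into an empty place.

**Last checks that passed:**
- **Height:** depth readings put all seven hub tops at 58.8–59.3 mm (58 mm nominal), so they stand level on the floor.
- **Position:** the six outer axes are about 41–44 mm from the tub's axis and the middle one about 2 mm, all under the 49 mm limit.
- **Bystanders:** the wide bobbin, tools and other bench things showed no visible shift in the last pictures. I did not measure them.

**What disagreed:**
- The tub's rim looked 1–2% smaller in the wrist view than in the model.
- The top camera read the bench about 4 mm high.
- The grip on the 16 mm hub tubes read 13–14 mm.

None of these affected the placing.

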